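# Set up the vial shaker: hook in the tray, load the vials, hang the guard

## Robot

A 6-joint arm with a two-finger parallel gripper is mounted at the origin on a cart in front of the work surface, level with it; the furniture and walls round the work are solid. World frame = base frame: x ahead of the robot, y to its left, z up, the work surface at z = 0. Lengths are in m, angles in rad, forces in N, time in s.
With the tool pointing down it reaches from about 0.3 to 0.775 m from the base axis. Payload 14.6 kg.
Tool frame: the origin (TCP) lies on the centre line of the jaws, within the pads' length; the fingertips stand 11 mm ahead of it and the grasp point (between the pads) lies 8 mm behind it (tip_extent is the z of the fingertips in the tool frame, in m); z points along the fingers, y is the line along which they close (so a half turn about z gives the same grasp; the last joint's range is limited). The gripper opens to 94 mm and grips with 3 to 60 N. Pads are 16 mm wide; open, the fingers measure 119 mm over their backs; the gripper's body (75 mm by 177 mm) begins 78 mm behind the grasp point.
Start: joints at [-1.275, 0.3, 1.521, -0, 1.321, -0.067], TCP at [0.195, -0.514, 0.216] pointing down, gripper open.
Joint ranges: [-3.03, 3.03], [-0.79, 2.21], [0.23, 2.52], [-1.04, 4.18], [0, 3.07], [-2.55, 2.55]. Speed limits (rad/s): [2.22, 2.22, 2.57, 3.14, 3.14, 3.14].

## Interface

Orientations are given as a unit quaternion [w, x, y, z].
In Python, from bench import * gives the robot as it stands.
- The arm moves only by the shell command python3 -m pendant 'ROWS' [OPENING] [FORCE]. ROWS is JSON, one flat list of numbers, 6 for each row, row after row: the shift along the world's x, y, z each as a share of 0.03 m, from -1 to 1, then the turn, a rotation vector about the world's x, y, z each as a share of 0.08 rad, from -1 to 1. A call has 1 to 12 rows; each row shifts and turns the commanded pose from where the row before left it; what a row does not reach is not made up. A row lasts 1/8 s, in which the tool goes at most 62.5 mm and 10.7 degrees, less where a joint would pass 70% of its speed; a pose out of reach is approached as far as the arm can. A call with a number of a shift or a turn outside -1 to 1 is refused whole. A call with a gripper value outside its range is refused whole. OPENING is the gripper command: -1 is fully open, 1 is shut, values between are in proportion, set as the call begins (- or left out, the last holds). The fingers move at their own pace and stop on an object; FORCE is the grip in N (left out, the last holds). Time passes only in rows, so rows that do not move let the fingers close. It gives the time, the measured TCP pose, the force, the opening and the grip force at its end, in the units of the state.
- observe(): the state, without advancing time (a new reading comes with each control period).
- read_camera(name): name is "scene" or "top"; returns a dict with "image" (384x512x3 uint8, blue, green, red), "range_z" (384x512 float32, m along the optical axis (not along the pixel's ray), 0 where there is no reading), "fx", "fy", "cx", "cy" (pixels), "k1" (the pictures are not rectified: a ray, as slopes to the right and down, at radius r is drawn at 1 + k1 r^2 times it, then the intrinsics apply), "cam_to_world" (4x4, takes a point from camera to world coordinates). Camera axes: x right, y up, looking along -z (the intrinsics and any distortion apply to the point x, -y, -z); pixel columns grow to the right and rows downward; lengths in m; the calibration is good to about 2 mm. A picture is of the moment at which its call begins.
- hand_in(): hands the job in; it is judged then, once.
Trained networks look in the newest picture that a camera, given by its name, has taken for a name from the list of things; names that differ only in an ending like _2 or _b are one class to them, and where a whole thing is asked for, a point or a joint stands for the part that bears it (a point fixed in the world has none). Each returns a list of dicts, best first, with "score" (0 to 1); they miss things now and then, are a little off and sometimes report something else, mostly with a low value. They report only what shows in the picture. A call takes as long as a camera call. They do not tell look-alikes from the thing itself.
- look_for(query, camera): "extent" ([left, top, width, height] in pixels, round what is visible of it).
- outline_of(query, camera): "region" (384x512 bool, what is visible of it) and "extent" ([left, top, width, height] in pixels, round what is visible of it).
- place_of(query, camera): "uv" ([column, row] in pixels: a listed point, or the origin of a listed thing).
The state is a dict: "t": time; "q": joint angles; "qd": joint speeds; "joint_efforts": joint torques, N m; "tool_pos": TCP position; "tcp_rot": TCP orientation; "wrist_force": force on the tool from outside, world axes, zero at the start; "wrist_torque": the same for the moment, N m; "finger_gap": finger opening in m; "gripper_force": force on a finger pad.
Only numpy, scipy, OpenCV 4.12 (cv2) and the standard library are available. Lean on these libraries where they do the work, as an engineer would, in place of code of your own. Each camera call takes 0.05 s, during which the arm holds its last target. There are 200 camera calls.

## Task

Set up the shaker for a run. First fit the metal tray in the shaker's well: slide its far edge (the one with the broader bare margin) under the retaining lip, then swing it down until it lies flat; next move every vial from the blue rack into a pocket of the tray, upright and fully down, and last hang the orange guard with both knuckles fully down on the two pins, standing closed along the shaker's side. Leave the timer, the tape roll and the small beaker alone, and do not tip over any vial.

Things in the scene. Friction and masses are not known exactly. Their poses are not given: they have to be found in the camera images.
- well (a point): Shaker, fixed: low white box 196 x 134 mm with a well in its top. Point on the well's floor, 30 mm above the bench; x towards the lip, z up. In this frame the well ends at x = -83 mm (front stop) and +90 mm (rear wall), y = +-59 mm; stop and side walls rise 10 mm over the floor. Home, the tray's origin lies on this point, axes alike (play -3 to +2 mm in x, +-3 mm in y).
- lip (a point): Middle of the lower edge of the dark steel lip that juts 12 mm from the rear wall over the well: 78 mm from the well point along x, 12 mm above the floor; lip 5 mm thick, as wide as the well. The tray is longer than the gap between lip and front stop: its +x edge must go under the lip with the other end raised (5 to 25 degrees), then the tray is swung down.
- tray: Tray, loose, 0.28 kg: metal plate 168 x 112 x 6 mm, two white pocket blocks, black fin handle in the middle. Origin on the plate's underside below the fin; plate from x = -80 to +88 mm; +x is the edge for the lip (23 mm of bare plate beyond the block, 15 at the other end). Pockets at x = +-50, y = +-30 mm, 18 mm wide, bevelled, floor at z = 8 mm; blocks 30 x 100 mm, tops at z = 34 mm.
- tray_grip (a point): Point on the tray's fin handle, 50 mm above the plate's underside, same axes as the tray. Fin: 10 mm thick (x), 52 mm wide (y), top at 62 mm above the underside. Held firmly across its thickness, the tray can be tilted with it.
- rack_top (a point): Blue vial rack, fixed, 66 x 148 mm: centre of its top plate, 85 mm above the bench (corner pegs rise 8 mm more); x along the short side, y along the long side. Vials stand in some of its holes, which lie at x = +-13 mm, y = +-11.5, +-34, +-57 mm, about 16 mm wide; a vial's underside is then 50 mm below this point.
- pin_low (a point): Lower of two upright steel pins on brackets at the shaker's right side (x = -67, y = -84 mm in the well's frame): foot of the pin on its bracket, 45 mm above the bench. Pin 6 mm thick, 20 mm long, upper 6 mm tapered. Brackets 6 mm thick, 12 wide, from a post 12 mm square, 100 mm high, 26 mm from the pins towards the shaker's -x.
- pin_high (a point): Upper pin, the same, exactly above the lower one: foot 100 mm above the bench. Bring the guard in sideways, from the shaker's outer (-y) side, with the knuckles' undersides 21 to 33 mm above the feet of their pins (the lower knuckle then passes between lower pin tip and upper bracket), and lower it onto both pins at once.
- guard: Guard, loose, 0.12 kg: clear orange panel 128 wide, 110 mm high, 5 mm thick. Origin: middle of its lower edge; x along the panel away from the knuckles, y across its thickness, z up. At the start it stands upright in a fixed grey stand (foot 120 x 64 mm, slot floor 8 mm and slot top 38 mm above the bench) and lifts straight out. Hung and closed, its x points along the well's x.
- guard_grip (a point): Centre of the guard's opaque orange top rail (10 mm thick, 16 mm high, 128 mm long), 102 mm above the guard's lower edge and 8 mm below its top; axes as the guard's.
- knuckle_low (a point): Underside of the guard's lower knuckle at the centre of its hole: dark steel block 20 x 20 x 14 mm with an upright 9 mm hole, 72 mm from guard_grip along the guard's -x and 82 mm below it. Rests on the foot of the lower pin when hung.
- knuckle_high (a point): The same of the upper knuckle, 55 mm above the lower one and 27 mm below guard_grip.
- vial_1_mid (a point): Sample vial 1 (glass, black screw cap, 15 mm wide, 68 mm tall, 15 g): point on its axis half-way up, 34 mm above its underside; z along its axis, to the cap. Only three or all four of the vials are there. Grip at the cap (its top 13 mm); it stands 18 mm out of the rack, and fully down in a tray pocket its point is 42 mm above the tray's underside.
- vial_2_mid (a point): Sample vial 2 (glass, black screw cap, 15 mm wide, 68 mm tall, 15 g): point on its axis half-way up, 34 mm above its underside; z along its axis, to the cap. Only three or all four of the vials are there. Grip at the cap (its top 13 mm); it stands 18 mm out of the rack, and fully down in a tray pocket its point is 42 mm above the tray's underside.
- vial_3_mid (a point): Sample vial 3 (glass, black screw cap, 15 mm wide, 68 mm tall, 15 g): point on its axis half-way up, 34 mm above its underside; z along its axis, to the cap. Only three or all four of the vials are there. Grip at the cap (its top 13 mm); it stands 18 mm out of the rack, and fully down in a tray pocket its point is 42 mm above the tray's underside.
- vial_4_mid (a point): Sample vial 4 (glass, black screw cap, 15 mm wide, 68 mm tall, 15 g): point on its axis half-way up, 34 mm above its underside; z along its axis, to the cap. Only three or all four of the vials are there. Grip at the cap (its top 13 mm); it stands 18 mm out of the rack, and fully down in a tray pocket its point is 42 mm above the tray's underside.
- timer: Small white timer, 66 x 66 x 19 mm, loose on the bench; a bystander. Origin: centre of its underside.
- tape_roll: Roll of tape, 76 mm wide, 19 mm high, lying loose; a bystander. Origin: centre of its underside.
- beaker_small: Small glass beaker, 60 mm wide, 80 mm high, standing loose; a bystander. Origin: centre of its underside.
Things that resemble listed ones, but are neither listed nor needed, are in the scene too. What is shaped like the guard but turquoise is not meant.

How it is judged:
By the outcome, as a careful person would: the job done as asked, in the order asked, and still so for the second after the job is handed in, with the robot touching nothing.
Of vial_1, vial_2, vial_3, vial_4 only 3 to 4 are there at a start; the rules pass over those that are not, and their reading is None.
At some moment in a run one of tray may be knocked a few centimetres aside while the robot is not near it.
It also fails if it takes over 200 s, if anything falls off the work surface, if the arm or the gripper's body presses on something with over 40 N, if the wrist force passes 120 N, or if a joint passes its speed limit or range.

## Working session

There is one attempt and no reset: what is moved stays moved. The work goes in short steps, Python scripts to look and compute and a shell command to move; the robot and the scene stay as the last step left them, time stands still between calls to the robot, and variables do not carry over. Pictures are saved under pics/ and viewed, at most 14 in all, crops included, and the job is handed in when it is done.

```bash
ls; mkdir -p pics; cat > h.py <<'E'
from bench import *
import numpy as np, cv2
def ray(c,u,v):
    x=(u-c['cx'])/c['fx']; y=(v-c['cy'])/c['fy']
    xd,yd=x,y
    for _ in range(20):
        s=1+c['k1']*(x*x+y*y); x,y=xd/s,yd/s
    return np.array([x,-y,-1.0])
def at_depth(c,u,v,d):
    T=np.array(c['cam_to_world']); return T[:3,:3]@(ray(c,u,v)*d)+T[:3,3]
def at_z(c,u,v,z):
    T=np.array(c['cam_to_world']); r=T[:3,:3]@ray(c,u,v); o=T[:3,3]
    return o+r*(z-o[2])/r[2]
def proj(c,p):
    T=np.array(c['cam_to_world']); q=T[:3,:3].T@(np.array(p)-T[:3,3])
    x,y=q[0]/-q[2],-q[1]/-q[2]; s=1+c['k1']*(x*x+y*y)
    return np.array([c['cx']+c['fx']*x*s, c['cy']+c['fy']*y*s])
def cloud(c):
    h,w=c['range_z'].shape; U,V=np.meshgrid(np.arange(w),np.arange(h))
    x0=(U-c['cx'])/c['fx']; y0=(V-c['cy'])/c['fy']; x,y=x0,y0
    for _ in range(20):
        s=1+c['k1']*(x*x+y*y); x,y=x0/s,y0/s
    T=np.array(c['cam_to_world']); d=c['range_z']
    P=np.stack([x*d,-y*d,-d],-1)@T[:3,:3].T+T[:3,3]
    P[d<=0]=np.nan
    return P
E
python3 - <<'E'
from h import *
print(observe())
for n in ("scene","top"):
    c=read_camera(n); im=c['image']; cv2.imwrite(f'pics/{n}0.png',cv2.resize(im,(800,600)))
    np.savez(f'{n}0.npz',**c)
    print(n,c['fx'],c['cx'],c['cy'],c['k1'],np.round(c['cam_to_world'],3).tolist())
    for q in "well lip tray tray_grip rack_top pin_low pin_high guard guard_grip knuckle_low knuckle_high vial_1_mid timer tape_roll beaker_small".split():
        print(q,[(round(r['score'],2),np.round(r['uv']).tolist(), np.round(at_z(c,*r['uv'],{'well':.03,'lip':.042,'rack_top':.085,'pin_low':.045,'pin_high':.1,'tray_grip':.05,'guard_grip':.11,'vial_1_mid':.069,'knuckle_low':.028,'knuckle_high':.083,'guard':.008}.get(q,0)),3)[:2].tolist()) for r in place_of(q,n)])
E
```

```text
pics
{'t': 0.0, 'q': array([-1.27462226e+00,  3.00431914e-01,  1.52158788e+00, -7.42754862e-06,
        1.32072360e+00, -6.66094598e-02]), 'qd': array([-0.00144673,  0.00158828, -0.00088508,  0.00070603, -0.00040319,
       -0.00203083]), 'joint_efforts': array([ 4.75519064e-04, -5.31800258e+01, -3.52735448e+01,  7.08381878e-02,
        2.43471900e-02, -7.94763287e-05]), 'tool_pos': array([ 0.19509768, -0.51395698,  0.21590495]), 'tcp_rot': array([-5.71173339e-04,  9.83593245e-01,  1.80399551e-01, -6.94715921e-05]), 'wrist_force': array([0.68491456, 0.36236962, 0.03233701]), 'wrist_torque': array([0.03148116, 0.00073196, 0.01286314]), 'gripper_force': 0.0, 'finger_gap': 0.09412927602691008}
scene 463.20633642712716 265.0453989677517 193.54294849212826 0.0010323124056124489 [[-0.798, 0.221, -0.561, -0.827], [-0.602, -0.324, 0.73, 1.892], [-0.02, 0.92, 0.392, 1.027], [0.0, 0.0, 0.0, 1.0]]
well [(0.61, [277.0, 194.0], [0.537, 0.006])]
lip [(0.66, [271.0, 186.0], [0.625, -0.054])]
tray [(0.5, [307.0, 180.0], [0.556, -0.325])]
tray_grip [(0.81, [308.0, 173.0], [0.549, -0.322])]
rack_top [
[... 1365 characters left out ...]
n_high [(0.62, [314.0, 193.0], [0.467, -0.098])]
guard [(0.94, [122.0, 281.0], [0.425, 0.738]), (0.78, [221.0, 207.0], [0.584, 0.265]), (0.16, [235.0, 193.0], [0.62, 0.188])]
guard_grip [(0.92, [220.0, 197.0], [0.581, 0.261]), (0.62, [112.0, 274.0], [0.426, 0.748])]
knuckle_low [(0.6, [134.0, 269.0], [0.446, 0.678]), (0.58, [233.0, 195.0], [0.609, 0.201])]
knuckle_high [(0.66, [132.0, 262.0], [0.456, 0.666]), (0.58, [236.0, 191.0], [0.597, 0.192])]
vial_1_mid []
timer [(0.66, [220.0, 208.0], [0.585, 0.272]), (0.44, [369.0, 142.0], [0.648, -0.466])]
tape_roll [(0.62, [403.0, 180.0], [0.423, -0.521]), (0.26, [221.0, 207.0], [0.588, 0.265])]
beaker_small [(0.77, [171.0, 228.0], [0.572, 0.487])]
```

View pics/scene0.png

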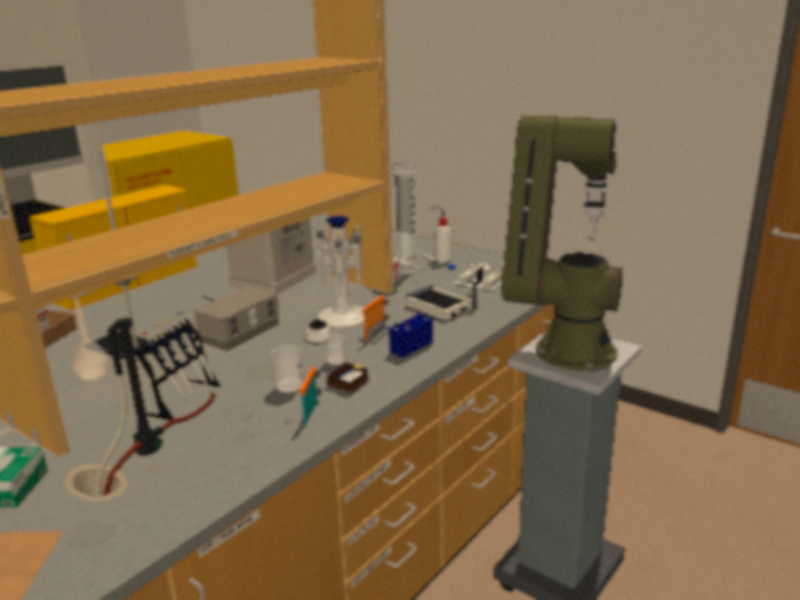

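View pics/top0.png

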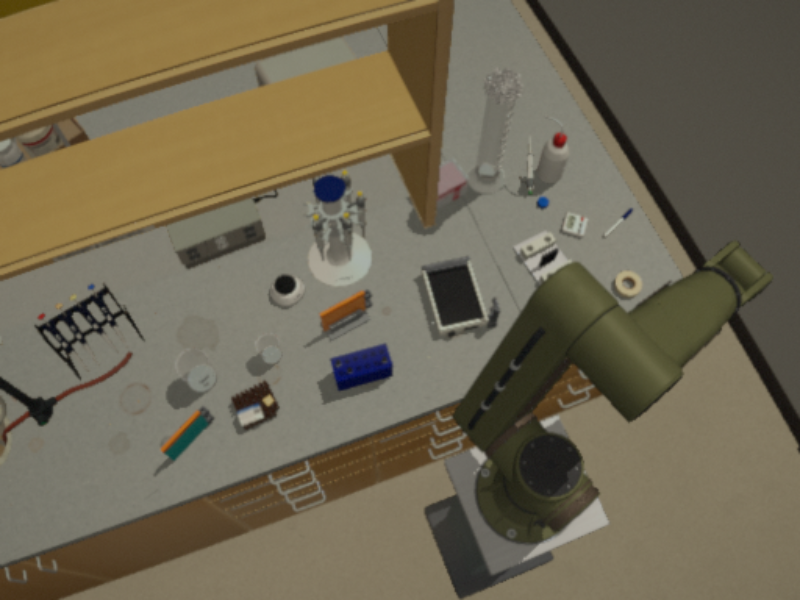

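Candidates in the top view (512-px coordinates): the guard could be the orange one at (220,200) or the turquoise one at (118,278). The rack could be the blue one at (232,231) or the brown one at (163,258). The tray is the one at (348,165), and the shaker is at (291,192). I choose the orange guard and the blue rack and will check them in a close crop.

```bash
python3 - <<'E'
from h import *
c=dict(np.load('top0.npz'))
im=c['image'][130:260,195:385]
cv2.imwrite('pics/crop1.png',cv2.resize(im,None,fx=4.2,fy=4.2,interpolation=cv2.INTER_CUBIC))
P=cloud(c)
print('noise/bench z', np.nanpercentile(P[200:215,330:350,2],[5,50,95]))
for q in ('tray','guard','rack_top','well','vial_1_mid','lip'):
    for r in outline_of(q,'top')[:2]:
        m=r['region']; p=P[m]; print(q,round(r['score'],2),np.round(r['extent']).tolist(),m.sum(),np.round(np.nanpercentile(p,[3,50,97],axis=0),3).tolist())
# shelf bounds: high points near workspace
m=(P[...,2]>.25)&(P[...,0]>.3)&(P[...,0]<1.2)&(abs(P[...,1])<.7)&(P[...,2]<1.2)
V,U=np.nonzero(m); 
for y in np.arange(-.7,.7,.1):
    s=m&(P[...,1]>y)&(P[...,1]<y+.1)
    if s.any(): print(round(y,1),np.round(np.nanmin(P[s],axis=0),2),np.round(np.nanmax(P[s],axis=0),2))
E
```

```text
noise/bench z [0.57839972 0.61974428 0.65093486]
tray 0.7 [327.0, 144.0, 38.0, 35.0] 684 [[0.513, -0.372, -0.001], [0.582, -0.307, 0.014], [0.646, -0.26, 0.062]]
guard 0.95 [208.0, 188.0, 32.0, 25.0] 351 [[0.581, 0.185, 0.016], [0.595, 0.247, 0.079], [0.612, 0.322, 0.122]]
guard 0.93 [105.0, 259.0, 28.0, 38.0] 443 [[0.388, 0.672, 0.008], [0.42, 0.732, 0.068], [0.462, 0.789, 0.115]]
rack_top 0.98 [213.0, 219.0, 38.0, 30.0] 844 [[0.402, 0.201, 0.001], [0.424, 0.268, 0.082], [0.468, 0.339, 0.097]]
well 0.96 [272.0, 167.0, 48.0, 47.0] 1568 [[0.445, -0.104, 0.018], [0.539, -0.037, 0.033], [0.638, 0.034, 0.056]]
lip 0.6 [272.0, 162.0, 48.0, 52.0] 1656 [[0.443, -0.107, 0.005], [0.536, -0.038, 0.033], [0.639, 0.034, 0.056]]
-0.4 [ 0.84 -0.33  0.26] [ 0.91 -0.3   0.44]
-0.3 [ 0.83 -0.3   0.25] [ 0.93 -0.23  0.44]
-0.1 [ 0.78 -0.08  0.25] [ 1.08 -0.    0.84]
-0.0 [0.78 0.   0.4 ] [1.08 0.1  0.84]
0.1 [0.69 0.1  0.25] [1.08 0.2  0.84]
0.2 [0.7  0.2  0.25] [1.08 0.3  0.84]
0.3 [0.78 0.3  0.4 ] [1.08 0.4  0.84]
0.4 [0.78 0.4  0.4 ] [1.08 0.5  0.84]
0.5 [0.78 0.5  0.4 ] [1.09 0.6  0.84]
0.6 [0.78 0.6  0.4 ] [1.08 0.7  0.84]
```

View pics/crop1.png

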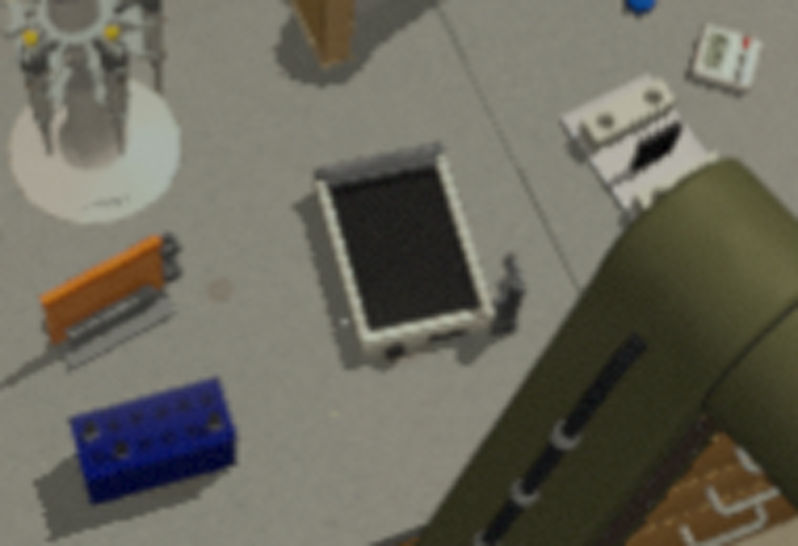

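The crop shows the shaker centred near (410,240) with its lip at the far side. The orange guard's dark knuckles are at its right end (172,250). The blue rack shows dark caps at about (88,430), (120,448) and (215,422). The arm covers the tray's near end. I'll move the arm off the tray.

```bash
R='0.29,0.95,0.33,0,0,0'; python3 -m pendant '[0.29,0.95,0.33,0,0,0,0.29,0.95,0.33,0,0,0,0.29,0.95,0.33,0,0,0,0.29,0.95,0.33,0,0,0,0.29,0.95,0.33,0,0,0,0.29,0.95,0.33,0,0,0,0.29,0.95,0.33,0,0,0,0.29,0.95,0.33,0,0,0,0.29,0.95,0.33,0,0,0,0.29,0.95,0.33,0,0,0,0.29,0.95,0.33,0,0,0,0.29,0.95,0.33,0,0,0]' -1
python3 -m pendant '[0.29,0.95,0.33,0,0,0,0.29,0.95,0.33,0,0,0,0.29,0.95,0.33,0,0,0,0.29,0.95,0.33,0,0,0,0.29,0.95,0.33,0,0,0,0.29,0.95,0.33,0,0,0,0,0,0,0,0,0]'
cat > fit.py <<'E'
from h import *
from scipy.optimize import least_squares
def fit(c,val,planes,x0,pad=6):
    """planes: list of 2 obj points (m, z world) per edge, interior on the left-hand side given by centre; val: 2D float image"""
    def W(p,x): 
        cs,sn=np.cos(x[2]),np.sin(x[2]); return [x[0]+cs*p[0]-sn*p[1], x[1]+sn*p[0]+cs*p[1], p[2]]
    cen=np.mean([q for e in planes for q in e],axis=0)
    pr=np.array([proj(c,W(q,x0)) for e in planes for q in e])
    u0,v0=np.floor(pr.min(0)).astype(int)-pad; u1,v1=np.ceil(pr.max(0)).astype(int)+pad
    U,V=np.meshgrid(np.arange(u0,u1),np.arange(v0,v1)); I=val[v0:v1,u0:u1].astype(float)
    def member(x):
        m=np.ones(U.shape); cc=proj(c,W(cen,x))
        for a,b in planes:
            A,B=proj(c,W(a,x)),proj(c,W(b,x)); n=np.array([-(B-A)[1],(B-A)[0]]); n/=np.hypot(*n)
            s=np.sign(n@(cc-A)); d=s*((U-A[0])*n[0]+(V-A[1])*n[1]); m=m/(1+np.exp(-np.clip(d/x[3],-30,30)))
        return m
    def res(x):
        m=member(x).ravel(); A=np.c_[m,np.ones(m.size)]
        k=np.linalg.lstsq(A,I.ravel(),rcond=None)[0]; return A@k-I.ravel()
    r=least_squares(res,[*x0,0.6],x_scale=[.003,.003,.02,.3],diff_step=1e-4,loss='soft_l1',f_scale=15,bounds=([-2,-2,-9,.25],[2,2,9,1.5]))
    return r.x, np.sqrt(np.mean(r.fun**2)), r
E
python3 - <<'E'
from fit import *
c=dict(np.load('top0.npz')); g=c['image'].max(2)
W=[((-.083,-.05,.04),(-.083,.05,.04)),((-.07,.059,.04),(.07,.059,.04)),((-.07,-.059,.03),(.07,-.059,.03)),((.078,-.05,.042),(.078,.05,.042))]
for y in (-.2,):
    x,e,_=fit(c,g,W,[.53,-.03,y]); print('well',np.round(x,4),e)
c=read_camera('top'); np.savez('top1.npz',**c)
cv2.imwrite('pics/crop2.png',cv2.resize(c['image'][125:205,290:410],None,fx=6.5,fy=6.5,interpolation=cv2.INTER_CUBIC))
print([(round(r['score'],2),r['uv']) for q in('tray','tray_grip') for r in place_of(q,'top')])
E
```

```text
t: 3.4
tool_pos: [0.2997, -0.1712, 0.3357]
tcp_rot: [0.0, 0.984, 0.18, 0.0]
wrist_force: [0.5, 0.3, 0.5]
finger_gap: 0.0941
gripper_force: 0.0
t: 4.28
tool_pos: [0.352, -0.0001, 0.3951]
tcp_rot: [0.0, 0.983, 0.182, 0.0]
wrist_force: [-0.4, -0.4, -0.5]
finger_gap: 0.0938
gripper_force: 0.0
well [ 0.5497 -0.0342 -0.132   0.3349] 23.227585669957218
[(0.81, [349.0, 168.1]), (0.78, [350.8, 164.9])]
```

View pics/crop2.png

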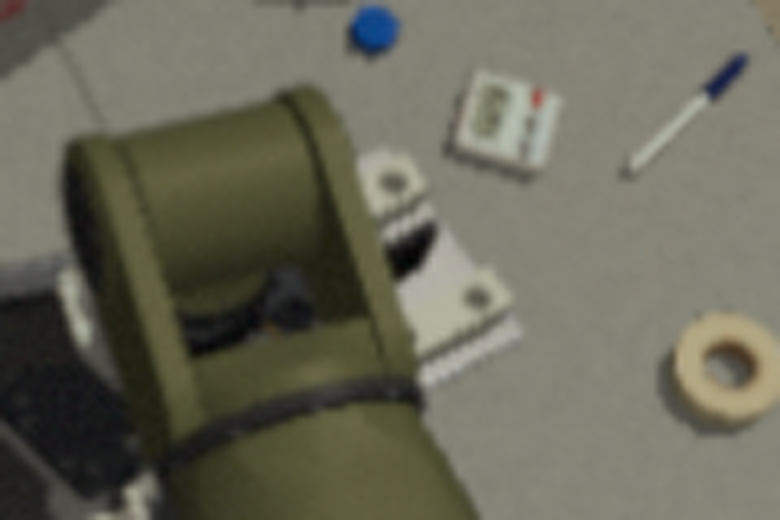

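The crop shows the arm's forearm still covering the left part of the tray, which pokes out around (440,260). I'll move further left.

```bash
python3 -m pendant '[0,1,0,0,0,0,0,1,0,0,0,0,0,1,0,0,0,0,0,1,0,0,0,0,0,1,0,0,0,0,0,1,0,0,0,0,0,1,0,0,0,0,0,1,0,0,0,0,0,1,0,0,0,0,0,1,0,0,0,0,0,1,0,0,0,0,0,1,0,0,0,0]' -1
python3 - <<'E'
from fit import *
c=read_camera('top'); np.savez('top1.npz',**c)
g=c['image'].max(2)
W=[((-.083,-.05,.04),(-.083,.05,.04)),((-.07,.059,.04),(.07,.059,.04)),((-.07,-.059,.03),(.07,-.059,.03)),((.078,-.05,.042),(.078,.05,.042))]
s=6
a=cv2.resize(c['image'][130:230,265:395],None,fx=s,fy=s,interpolation=cv2.INTER_CUBIC)
for f in (g,np.minimum(g,70)):
    x,e,_=fit(c,f,W,[.535,-.035,-.17],pad=3); print('well',np.round(x,4),e)
cs,sn=np.cos(x[2]),np.sin(x[2])
for A,B in W:
    p=[proj(c,[x[0]+cs*q[0]-sn*q[1],x[1]+sn*q[0]+cs*q[1],q[2]]) for q in (A,B)]
    p=[tuple(int(v) for v in (np.array(q)+.5-[265,130])*s) for q in p]; cv2.line(a,p[0],p[1],(0,0,255),1)
cv2.imwrite('pics/crop3.png',a)
E
```

```text
t: 5.92
tool_pos: [0.3524, 0.3588, 0.3943]
tcp_rot: [0.0, 0.984, 0.18, -0.0]
wrist_force: [0.2, -0.7, 0.6]
finger_gap: 0.094
gripper_force: 0.0
well [ 0.5496 -0.0341 -0.1314  0.3121] 23.147949027756322
well [ 0.5494 -0.0342 -0.1325  0.464 ] 5.630120334079346
```

View pics/crop3.png

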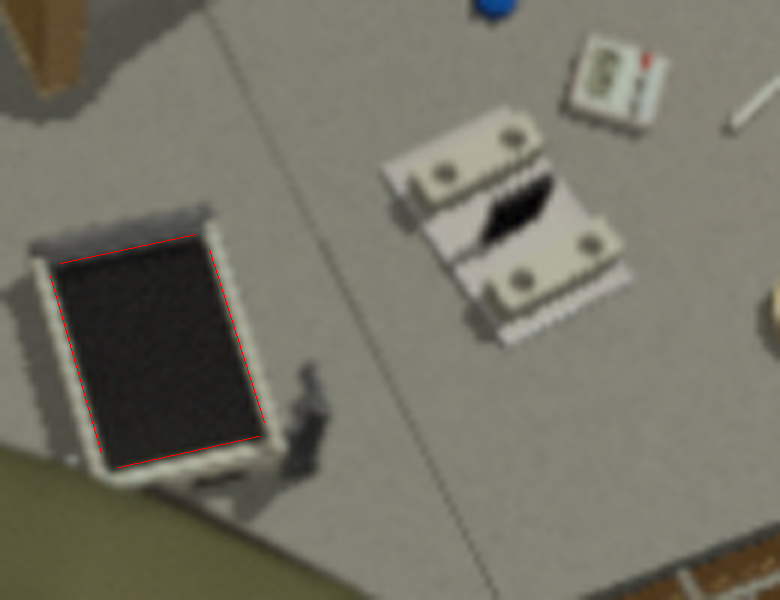

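The overlay shows the well fit lying on the black floor's edges (corners (60,263), (195,235), (262,437) and (118,467)). The tray is at about (510,225), its plate corners at (383,165), (503,347) and (633,280). Next I'll find which end has the broader margin.

```bash
cat > tray.py <<'E'
from fit import *
def blobs(c,guess,win=3):
    """subpixel dark centroid near guesses"""
    g=c['image'].max(2).astype(float); out=[]
    for u,v in guess:
        for _ in range(4):
            U,V=np.meshgrid(np.arange(round(u)-win,round(u)+win+1),np.arange(round(v)-win,round(v)+win+1))
            w=g[V,U]; t=np.percentile(w,60); w=np.clip(t-w,0,None); u,v=(U*w).sum()/w.sum(),(V*w).sum()/w.sum()
        out.append((u,v))
    return np.array(out)
E
python3 - <<'E'
from tray import *
c=dict(np.load('top1.npz')); f=lambda u,v:((u)/6+265-.5+.0,(v)/6+130-.5)
pk=blobs(c,[f(445,172),f(515,137),f(522,279),f(591,244)]); print(pk)
p=np.array([at_z(c,*q,.032) for q in pk]); print(np.round(p,4), 'c',p.mean(0))
print('far row sep',np.linalg.norm(p[0]-p[1]),np.linalg.norm(p[2]-p[3]),'rows',np.linalg.norm(p[0]-p[2]),np.linalg.norm(p[1]-p[3]))
d=(p[0]+p[1]-p[2]-p[3])[:2]; yaw=np.arctan2(d[1],d[0]); print('yaw dir far',yaw)
ct=p.mean(0)
for k in [(383,165),(503,347),(633,280),(632,273)]:
    w=at_z(c,*f(*k),.006)-ct; print(k, 'along',w[0]*np.cos(yaw)+w[1]*np.sin(yaw),'across',-w[0]*np.sin(yaw)+w[1]*np.cos(yaw))
# plate fit, near/left edges free-sided: use bright mask, tray polygon both hypotheses
P=cloud(c); 
E
```

```text
[[339.03913248 161.57991513]
 [351.09648467 154.48067814]
 [352.29080635 177.42316888]
 [363.90841584 172.25935094]]
[[ 0.5908 -0.2813  0.032 ]
 [ 0.604  -0.3468  0.032 ]
 [ 0.5005 -0.3015  0.032 ]
 [ 0.5048 -0.3601  0.032 ]] c [ 0.55002216 -0.32241036  0.032     ]
far row sep 0.06676310670623746 0.058753071527096815 rows 0.09256962809622821 0.10004188924003003
yaw dir far 0.17459539951661496
(383, 165) along 0.10015165921082869 across 0.04894837892269302
(503, 347) along -0.06688204637648569 across 0.06027850015561119
(633, 280) along -0.07238577038752167 across -0.05379419782124178
(632, 273) along -0.06742325391896728 across -0.056638822316346996
```

```bash
cat >> tray.py <<'E'
def box(x0,x1,y0,y1,z0,z1): return [(x,y,z) for x in(x0,x1) for y in(y0,y1) for z in(z0,z1)]
def hullfit(c,val,boxes,x0,pad=5,z0=0,excl=None,yaw_fixed=False,fs=15):
    """union of convex hulls of boxes (object frame), pose x,y,yaw; z0 raises"""
    def W(p,x):
        p=np.array(p); cs,sn=np.cos(x[2]),np.sin(x[2]); return np.c_[x[0]+cs*p[:,0]-sn*p[:,1],x[1]+sn*p[:,0]+cs*p[:,1],p[:,2]+z0]
    P=lambda b,x: np.array([proj(c,q) for q in W(b,x)])
    a=np.vstack([P(b,x0) for b in boxes]); u0,v0=np.floor(a.min(0)).astype(int)-pad; u1,v1=np.ceil(a.max(0)).astype(int)+pad
    U,V=np.meshgrid(np.arange(u0,u1),np.arange(v0,v1)); I=val[v0:v1,u0:u1].astype(float)
    w=np.ones(U.shape)
    if excl is not None:
        for b in excl:
            h=cv2.convexHull((P(b,x0)-[u0,v0]).astype(np.float32)); m=np.zeros(U.shape,np.uint8); cv2.fillConvexPoly(m,np.round(h).astype(int),1); w[cv2.dilate(m,np.ones((5,5)))>0]=0
    def mem(x):
        o=np.ones(U.shape)
        for b in boxes:
            h=cv2.convexHull(P(b,x).astype(np.float32))[:,0].astype(float); cc=h.mean(0); m=np.ones(U.shape)
            for A,B in zip(h,np.roll(h,-1,0)):
                n=np.array([-(B-A)[1],(B-A)[0]])/np.hypot(*(B-A)); s=np.sign(n@(cc-A)); d=s*((U-A[0])*n[0]+(V-A[1])*n[1]); m=m/(1+np.exp(-np.clip(d/.45,-30,30)))
            o*=1-m
        return 1-o
    def res(x):
        m=mem(x).ravel(); A=np.c_[m,np.ones(m.size)]; k=np.linalg.lstsq(A*w.ravel()[:,None],(I*w).ravel(),rcond=None)[0]; return (A@k-I.ravel())*w.ravel()
    r=least_squares(res,x0,x_scale=[.003,.003,.02],diff_step=1e-3,loss='soft_l1',f_scale=fs)
    return r.x, r.cost
FIN=box(-.005,.005,-.026,.026,.006,.062)
TRAY=[box(-.080,.088,-.056,.056,0,.006),box(-.065,-.035,-.05,.05,.006,.034),box(.035,.065,-.05,.05,.006,.034)]
def fit_tray(c,x0,z0=0):
    g=c['image'].max(2)
    f,cf=hullfit(c,np.minimum(g,130),[FIN],x0,pad=2,z0=z0)
    return f,cf
def draw(a,c,boxes,x,o,s,z0=0,col=(0,0,255)):
    cs,sn=np.cos(x[2]),np.sin(x[2])
    for b in boxes:
        h=cv2.convexHull(np.array([proj(c,[x[0]+cs*p[0]-sn*p[1],x[1]+sn*p[0]+cs*p[1],p[2]+z0]) for p in b],np.float32))[:,0]
        cv2.polylines(a,[np.round((h+.5-o)*s).astype(int)],True,col,1)
E
python3 - <<'E'
from tray import *
c=dict(np.load('top1.npz')); g=c['image'].max(2).astype(float)
print('bench',g[190:200,340:345].mean(),'plate',g[176,347])
x=np.array([.552,-.322,.18])
print('fin',fit_tray(c,x))
best=None
for y in (.18,.18+np.pi):
    for dx in (-.004,.004):
        r,k=hullfit(c,np.clip(g,135,190),TRAY,[.552+dx,-.322,y],excl=[FIN]); print(np.round(r,4),round(k))
        if best is None or k<best[1]: best=(r,k)
s=8;o=np.array([322,142]); a=cv2.resize(c['image'][142:200,322:375],None,fx=s,fy=s,interpolation=cv2.INTER_CUBIC)
draw(a,c,TRAY+[FIN],best[0],o,s); cv2.imwrite('pics/crop4.png',a)
E
```

```text
bench 130.84 plate 171.0
fin (array([ 0.55735873, -0.32046446,  0.2634757 ]), np.float64(20247.471003257615))
[ 0.5615 -0.3256  0.1456] 90438
[ 0.5616 -0.3257  0.1464] 95059
[ 0.5687 -0.3247  3.2822] 84687
[ 0.5688 -0.3248  3.2772] 91981
```

View pics/crop4.png

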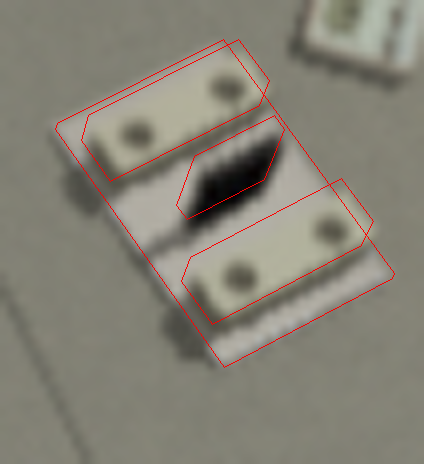

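The overlay for the reversed pose puts blocks and fin too far up: the actual fin is at (240,175) and the drawn one at (230,165). That suggests the broader margin is at the far (upper) end, so I'll draw that hypothesis with pockets.

```bash
python3 - <<'E'
from tray import *
c=dict(np.load('top1.npz')); g=c['image'].max(2).astype(float)
s=8;o=np.array([322,142])
T=[]
A=[.5612,-.3257,.144]
pk=[box(x-.009,x+.009,y-.009,y+.009,.034,.0341) for x in(-.05,.05) for y in(-.03,.03)]
for w in (0,1):
    a=cv2.resize(c['image'][142:200,322:375],None,fx=s,fy=s,interpolation=cv2.INTER_CUBIC)
    x=A if w==0 else [.5612-.004,-.3257,.144+np.pi]
    x=A if w==0 else None
    if x is None:
        h=lambda m:hullfit(c,np.clip(g,135,190),[TRAY[0]],A,pad=3,excl=[FIN]+TRAY[1:])
        r,k=h(0); print('plate only',np.round(r,4)); x=r
    draw(a,c,TRAY+[FIN],x,o,s); draw(a,c,pk,x,o,s,col=(0,255,0)); T.append(a)
cv2.imwrite('pics/crop5.png',cv2.resize(np.hstack(T),(800,438)))
P=cloud(c)
# depth check: block tops & fin heights
for z0,z1 in((.028,.040),(.05,.07)):
    m=(P[...,2]>z0)&(P[...,2]<z1)&(np.hypot(P[...,0]-.556,P[...,1]+.322)<.1); print(m.sum(),np.round(np.nanmean(P[m],0),4),np.round(np.nanpercentile(P[m],[2,98],0),3).tolist())
m=(P[...,2]<.004)&(P[...,0]<.6)&(P[...,0]>.4)&(P[...,1]<-.25)&(P[...,1]>-.5); print('bench z',np.nanmedian(P[190:205,330:350,2]))
E
```

```text
plate only [ 0.5626 -0.3261  0.1482]
246 [ 0.5547 -0.3218  0.0338] [[0.492, -0.375, 0.029], [0.624, -0.267, 0.04]]
34 [ 0.5581 -0.3205  0.0608] [[0.551, -0.346, 0.052], [0.566, -0.296, 0.069]]
bench z 0.0010810058112395993
```

View pics/crop5.png

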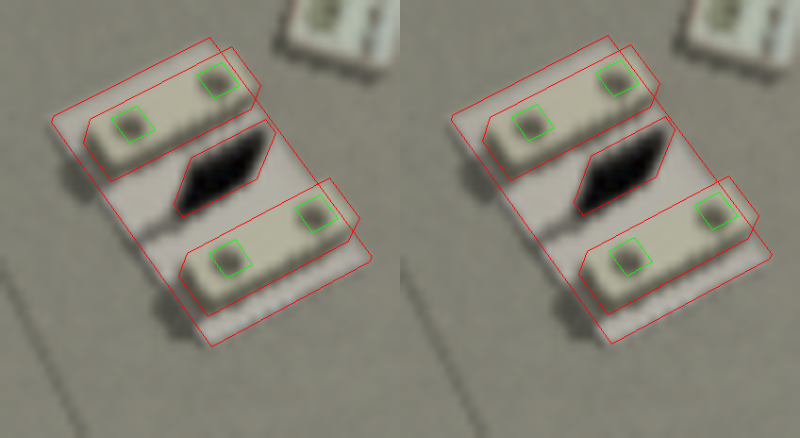

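In the overlay both the plate and the green pocket squares land on the picture, so the broader margin is at the upper (far) end. The tray's +x points at yaw about 0.15 and its origin is near (0.560, -0.325). I'll move above the fin, with the jaws closing along the tray's x.

```bash
python3 -m pendant '[0.29,-0.95,0,0,0,0.7,0.29,-0.95,0,0,0,0.7,0.29,-0.95,0,0,0,0.7,0.29,-0.95,0,0,0,0.7,0.29,-0.95,0,0,0,0.7,0.29,-0.95,0,0,0,0.7,0.29,-0.95,0,0,0,0.7,0.29,-0.95,0,0,0,0.7,0.29,-0.95,0,0,0,0.7,0.29,-0.95,0,0,0,0.7,0.29,-0.95,0,0,0,0.7,0.29,-0.95,0,0,0,0.7]' -1
python3 -m pendant '[0.29,-0.95,0,0,0,0.7,0.29,-0.95,0,0,0,0.7,0.29,-0.95,0,0,0,0.7,0.29,-0.95,0,0,0,0.7,0.29,-0.95,0,0,0,0.7,0.29,-0.95,0,0,0,0.7,0.29,-0.95,0,0,0,0.7,0.29,-0.95,0,0,0,0.7,0.29,-0.95,0,0,0,0.7,0.29,-0.95,0,0,0,0.7,0.29,-0.95,0,0,0,0.7,0.29,-0.95,0,0,0,0.7]' -1
python3 -m pendant '[0,0,-1,0,0,0,0,0,-1,0,0,0,0,0,-1,0,0,0,0,0,-1,0,0,0,0,0,0,0,0,0,0,0,0,0,0,0]'
cat > st.py <<'E'
from h import *
from scipy.spatial.transform import Rotation as R
s=observe(); q=s['tcp_rot']; M=R.from_quat([q[1],q[2],q[3],q[0]]).as_matrix()
print('pos',np.round(s['tool_pos'],4),'yaw_y',round(np.arctan2(M[1,1],M[0,1]),4),'z',np.round(M[:,2],3),'q',np.round(s['q'],2),'gap',round(s['finger_gap'],4),'F',np.round(s['wrist_force'],1),'gf',s['gripper_force'],'t',s['t'])
E
python3 st.py; python3 - <<'E'
from tray import *
for n in ('top','scene'): print(n,[(round(r['score'],2),np.round(r['uv'],1).tolist(),np.round(at_z(read_camera(n),*r['uv'],.05),4).tolist()) for r in place_of('tray_grip',n)])
E
```

```text
t: 7.48
tool_pos: [0.4561, 0.0147, 0.3944]
tcp_rot: [-0.0, 0.869, 0.495, -0.0]
wrist_force: [0.7, 0.4, 0.5]
finger_gap: 0.0939
gripper_force: 0.0
t: 8.98
tool_pos: [0.5597, -0.3274, 0.3944]
tcp_rot: [-0.0, 0.657, 0.754, -0.0]
wrist_force: [0.1, -0.3, 0.0]
finger_gap: 0.0938
gripper_force: 0.0
t: 9.72
tool_pos: [0.5604, -0.326, 0.2761]
tcp_rot: [0.001, 0.658, 0.753, 0.0]
wrist_force: [-0.2, -0.6, 0.2]
finger_gap: 0.0939
gripper_force: 0.0
pos [ 0.5604 -0.326   0.2761] yaw_y 0.1353 z [ 0.001 -0.001 -1.   ] q [-0.58  0.49  1.12 -0.    1.53 -0.72] gap 0.0939 F [-0.2 -0.6  0.2] gf 0.0 t 9.725
top [(0.7, [351.1, 162.7], [0.5593, -0.321, 0.05])]
scene [(0.81, [307.6, 173.1], [0.5494, -0.3219, 0.05])]
```

```bash
python3 -m pendant '[-0.02,0.05,-1,0,0,0.15,0,0,-1,0,0,0,0,0,-1,0,0,0,0,0,-1,0,0,0,0,0,-1,0,0,0,0,0,0,0,0,0,0,0,0,0,0,0]' 0.2
python3 -m pendant '[0,0,-0.7,0,0,0,0,0,-0.7,0,0,0,0,0,-0.6,0,0,0,0,0,-0.5,0,0,0,0,0,0,0,0,0]'
python3 st.py; python3 -m pendant '[0,0,-0.1,0,0,0,0,0,0,0,0,0,0,0,0,0,0,0,0,0,0,0,0,0,0,0,0,0,0,0,0,0,0,0,0,0,0,0,0,0,0,0]' 1 60; python3 st.py
```

```text
t: 10.8
tool_pos: [0.5606, -0.324, 0.1264]
tcp_rot: [0.001, 0.653, 0.757, 0.0]
wrist_force: [0.0, 0.1, 0.3]
finger_gap: 0.0373
gripper_force: 0.0
t: 11.42
tool_pos: [0.5597, -0.3235, 0.0489]
tcp_rot: [-0.001, 0.653, 0.757, -0.0]
wrist_force: [0.0, -0.6, 1.1]
finger_gap: 0.038
gripper_force: 0.0
pos [ 0.5597 -0.3235  0.0489] yaw_y 0.148 z [-0.001  0.001 -1.   ] q [-0.58  0.68  1.37 -0.    1.09 -0.73] gap 0.038 F [ 0.  -0.6  1.1] gf 0.0 t 11.425
t: 12.3
tool_pos: [0.56, -0.3239, 0.0471]
tcp_rot: [0.0, 0.653, 0.757, -0.0]
wrist_force: [-4.4, -0.0, 6.0]
finger_gap: 0.0098
gripper_force: 60.0
pos [ 0.56   -0.3239  0.0471] yaw_y 0.148 z [ 0. -0. -1.] q [-0.58  0.68  1.37 -0.    1.09 -0.73] gap 0.0098 F [-4.4 -0.   6. ] gf 60.00244438648224 t 12.3
```

```bash
python3 -m pendant '[0,0,0.5,0,0,0,0,0,0.9,0,0,0,0,0,0.9,0,0,0,0,0,0.9,0,0,0,0,0,0.9,0,0,0,0,0,0.9,0,0,0]'
python3 -m pendant '[-0.066,0.81,0,0,0,-0.29,-0.066,0.81,0,0,0,-0.29,-0.066,0.81,0,0,0,-0.29,-0.066,0.81,0,0,0,-0.29,-0.066,0.81,0,0,0,-0.29,-0.066,0.81,0,0,0,-0.29,-0.066,0.81,0,0,0,-0.29,-0.066,0.81,0,0,0,-0.29,-0.066,0.81,0,0,0,-0.29,-0.066,0.81,0,0,0,-0.29,-0.066,0.81,0,0,0,-0.29,-0.066,0.81,0,0,0,-0.29]'
python3 -m pendant '[0,0,0,0.1,0.72,0,0,0,0,0.1,0.72,0,0,0,0,0.09,0.72,0,0,0,0,0,0,0,0,0,0,0,0,0]'
python3 st.py
python3 - <<'E'
from tray import *
c=read_camera('top'); 
a=cv2.resize(c['image'][145:215,255:335],None,fx=7,fy=7,interpolation=cv2.INTER_CUBIC); 
d=read_camera('scene'); b=cv2.resize(d['image'][155:215,255:315],(560,490),interpolation=cv2.INTER_CUBIC)
cv2.imwrite('pics/hold.png',cv2.resize(np.hstack([a,b[:, :]]),(800,350)))
E
```

```text
t: 13.05
tool_pos: [0.56, -0.3235, 0.1982]
tcp_rot: [0.0, 0.653, 0.757, 0.0]
wrist_force: [-0.0, -0.4, -2.1]
finger_gap: 0.0098
gripper_force: 60.0
t: 14.55
tool_pos: [0.5361, -0.0312, 0.1973]
tcp_rot: [0.0, 0.752, 0.659, 0.0]
wrist_force: [0.1, -0.0, -3.7]
finger_gap: 0.01
gripper_force: 60.0
t: 15.18
tool_pos: [0.5362, -0.032, 0.1969]
tcp_rot: [-0.065, 0.749, 0.657, -0.057]
wrist_force: [0.1, 0.2, -2.7]
finger_gap: 0.0095
gripper_force: 60.0
pos [ 0.5362 -0.032   0.1969] yaw_y -0.1303 z [-0.171  0.023 -0.985] q [-0.13  0.39  1.46  0.    1.47  0.  ] gap 0.0095 F [ 0.1  0.2 -2.7] gf 59.99882161617279 t 15.175
```

View pics/hold.png

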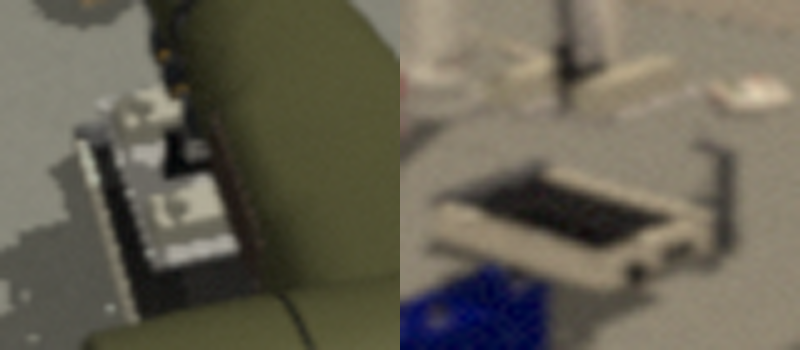

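The left panel shows the held tray's left plate edge from (112,125) to its near-left corner (155,267), above the well. The right panel shows the well still empty from the side. I'll use the edge to measure how far the tray sits off-centre in the hand.

```bash
python3 - <<'E'
from tray import *
from scipy.spatial.transform import Rotation as R
c=read_camera('top'); s=observe(); q=s['tcp_rot']; M=R.from_quat([q[1],q[2],q[3],q[0]]).as_matrix()
ex=M[:,1]; ez=-M[:,2]; ey=np.cross(ez,ex); print(ex,ey,ez)
o=s['tool_pos']-.0471*ez
g=c['image'].max(2).astype(float)
P=lambda x,y,z: proj(c,o+x*ex+y*ey+z*ez)
for z in(0,.006):
  print('z',z,'near-left',P(-.08,.056,z),'far-left',P(.088,.056,z), 'near mid',P(-.08,.0,z))
# edge profile across left edge at several x : find y with steepest brightness change
import scipy.ndimage as nd
ys=np.arange(.040,.075,.0005)
for x in (-.07,-.06,-.02,-.01,0,.01,.02):
    uv=np.array([P(x,y,0.0) for y in ys]); pr=nd.map_coordinates(g,[uv[:,1],uv[:,0]],order=1); print(x,ys[np.argmin(np.gradient(nd.gaussian_filter1d(pr,3)))],pr[::8].astype(int))
xs=np.arange(-.095,-.07,.0005)
for y in (.045,.03,.02,.01):
    uv=np.array([P(x,y,0.0) for x in xs]); pr=nd.map_coordinates(g,[uv[:,1],uv[:,0]],order=1); print('near',y,xs[np.argmax(np.gradient(nd.gaussian_filter1d(pr,3)))],pr[::6].astype(int))
E
```

```text
[ 0.97665016 -0.12805112 -0.17250326] [1.30099906e-01 9.91500723e-01 5.75745559e-04] [ 0.17096339 -0.02300496  0.98500878]
z 0 near-left [285.82637991 199.16376567] far-left [274.66216629 165.86984181] near mid [299.78311298 196.0572771 ]
z 0.006 near-left [285.85128355 198.29483781] far-left [274.65593373 164.95767494] near mid [299.84625687 195.18326917]
-0.07 0.05800000000000002 [154 132 110 106  81  43  24  22  20]
-0.06 0.05950000000000002 [140 119 109 120 122  71  30  20  21]
-0.02 0.05950000000000002 [133 108  99 100  87  51  23  20  26]
-0.01 0.05800000000000002 [137 111 107 107  87  45  24  20  24]
0 0.05950000000000002 [107 107 111 129 127  75  30  20  29]
0.01 0.05900000000000002 [108 108 109 108  91  57  32  29  36]
0.02 0.05800000000000002 [112 109 108 108  88  51  35  32  54]
near 0.045 -0.07599999999999998 [ 26  23  23  25  28  48  75 104 123]
near 0.03 -0.07549999999999998 [ 34  36  36  35  42  59  91 126 154]
near 0.02 -0.07649999999999998 [ 35  36  35  36  41  55  87 122 150]
near 0.01 -0.07549999999999998 [ 35  34  33  34  39  59  89 126 153]
```

```bash
python3 -m pendant '[-0.01,-0.09,-0.8,0,0,0,0,0,-0.8,0,0,0,0,0,-0.8,0,0,0,0,0,-0.6,0,0,0,0,0,-0.2,0,0,0,0,0,0,0,0,0]'; python3 st.py
python3 -m pendant '[0,0,-0.12,0,0,0,0,0,-0.12,0,0,0,0,0,0,0,0,0,0,0,0,0,0,0]'; python3 st.py
```

```text
t: 16.08
tool_pos: [0.536, -0.0348, 0.1009]
tcp_rot: [-0.066, 0.749, 0.657, -0.057]
wrist_force: [-0.5, -0.5, -2.0]
finger_gap: 0.0094
gripper_force: 60.0
pos [ 0.536  -0.0348  0.1009] yaw_y -0.1304 z [-0.172  0.023 -0.985] q [-0.13  0.49  1.55  0.    1.28 -0.  ] gap 0.0094 F [-0.5 -0.5 -2. ] gf 59.99879479408264 t 16.075
t: 16.58
tool_pos: [0.536, -0.0348, 0.0936]
tcp_rot: [-0.066, 0.749, 0.657, -0.057]
wrist_force: [0.2, 0.2, -2.5]
finger_gap: 0.0096
gripper_force: 60.0
pos [ 0.536  -0.0348  0.0936] yaw_y -0.1305 z [-0.172  0.023 -0.985] q [-0.13  0.5   1.55  0.    1.26 -0.  ] gap 0.0096 F [ 0.2  0.2 -2.5] gf 59.998878836631775 t 16.575
```

```bash
python3 -m pendant '[0.18,-0.024,0,0,0,0,0.18,-0.024,0,0,0,0,0,0,0,0,0,0]'; python3 st.py;  python3 -m pendant '[0.13,-0.018,0,0,0,0,0.13,-0.018,0,0,0,0,0,0,0,0,0,0]'; python3 st.py;python3 -m pendant '[0.09,-0.012,0,0,0,0,0,0,0,0,0,0]'; python3 st.py
```

```text
t: 16.95
tool_pos: [0.5471, -0.0363, 0.0934]
tcp_rot: [-0.066, 0.749, 0.657, -0.057]
wrist_force: [-0.6, 0.4, -2.9]
finger_gap: 0.0098
gripper_force: 60.0
pos [ 0.5471 -0.0363  0.0934] yaw_y -0.1304 z [-0.172  0.023 -0.985] q [-0.13  0.52  1.52  0.    1.27 -0.  ] gap 0.0098 F [-0.6  0.4 -2.9] gf 59.9989128112793 t 16.95
t: 17.32
tool_pos: [0.554, -0.0372, 0.0933]
tcp_rot: [-0.067, 0.749, 0.657, -0.058]
wrist_force: [-5.2, 1.4, 0.2]
finger_gap: 0.0095
gripper_force: 60.0
pos [ 0.554  -0.0372  0.0933] yaw_y -0.1304 z [-0.174  0.023 -0.984] q [-0.13  0.54  1.5   0.    1.28 -0.  ] gap 0.0095 F [-5.2  1.4  0.2] gf 60.00014841556549 t 17.325
t: 17.58
tool_pos: [0.5546, -0.0372, 0.0933]
tcp_rot: [-0.069, 0.749, 0.657, -0.06]
wrist_force: [-19.8, 3.0, 7.9]
finger_gap: 0.0094
gripper_force: 60.0
pos [ 0.5546 -0.0372  0.0933] yaw_y -0.1303 z [-0.18   0.024 -0.983] q [-0.13  0.54  1.49  0.    1.29 -0.  ] gap 0.0094 F [-19.8   3.    7.9] gf 60.0149130821228 t 17.575
```

```bash
python3 -m pendant '[-0.17,0.022,0,0,0,0,0,0,0,0,0,0,0,0,0,0,0,0]'; python3 st.py;  python3 -m pendant '[-0.084,0.011,-0.118,-0.072,-0.54,0,-0.084,0.011,-0.118,-0.072,-0.54,0,0,0,0,0,0,0]'; python3 st.py
```

```text
t: 17.95
tool_pos: [0.5524, -0.0371, 0.0935]
tcp_rot: [-0.065, 0.749, 0.657, -0.057]
wrist_force: [-0.3, -0.3, -3.6]
finger_gap: 0.0094
gripper_force: 60.0
pos [ 0.5524 -0.0371  0.0935] yaw_y -0.1304 z [-0.171  0.023 -0.985] q [-0.13  0.53  1.5   0.    1.28 -0.  ] gap 0.0094 F [-0.3 -0.3 -3.6] gf 59.99869108200073 t 17.95
t: 18.32
tool_pos: [0.5469, -0.0363, 0.0865]
tcp_rot: [-0.033, 0.751, 0.659, -0.029]
wrist_force: [0.3, 0.1, -2.7]
finger_gap: 0.0093
gripper_force: 60.0
pos [ 0.5469 -0.0363  0.0865] yaw_y -0.1304 z [-0.087  0.012 -0.996] q [-0.13  0.48  1.59  0.    1.16 -0.  ] gap 0.0093 F [ 0.3  0.1 -2.7] gf 59.99878764152527 t 18.325
```

```bash
python3 -m pendant '[-0.073,0.01,-0.125,-0.072,-0.54,0,0,0,0,0,0,0]'; python3 st.py;  python3 -m pendant '[-0.04,0.005,-0.07,-0.036,-0.27,0,0,0,0,0,0,0]'; python3 st.py
```

```text
t: 18.58
tool_pos: [0.5448, -0.0361, 0.0827]
tcp_rot: [-0.017, 0.752, 0.659, -0.015]
wrist_force: [0.3, -0.2, -2.2]
finger_gap: 0.0097
gripper_force: 60.0
pos [ 0.5448 -0.0361  0.0827] yaw_y -0.1305 z [-0.044  0.006 -0.999] q [-0.13  0.46  1.63  0.    1.09 -0.  ] gap 0.0097 F [ 0.3 -0.2 -2.2] gf 59.99891996383667 t 18.575
t: 18.82
tool_pos: [0.5436, -0.0359, 0.0804]
tcp_rot: [-0.008, 0.752, 0.659, -0.007]
wrist_force: [0.2, 0.3, -2.3]
finger_gap: 0.0093
gripper_force: 60.0
pos [ 0.5436 -0.0359  0.0804] yaw_y -0.1304 z [-0.022  0.003 -1.   ] q [-0.13  0.45  1.65  0.    1.06 -0.  ] gap 0.0093 F [ 0.2  0.3 -2.3] gf 59.99883055686951 t 18.825
```

```bash
python3 -m pendant '[-0.03,0.004,-0.06,-0.036,-0.28,0,0,0,-0.05,0,0,0,0,0,0,0,0,0]'; python3 st.py
```

```text
t: 19.2
tool_pos: [0.5428, -0.0358, 0.0772]
tcp_rot: [0.0, 0.752, 0.66, 0.0]
wrist_force: [-0.4, -1.1, -2.5]
finger_gap: 0.0097
gripper_force: 60.0
pos [ 0.5428 -0.0358  0.0772] yaw_y -0.1305 z [ 0.001  0.    -1.   ] q [-0.13  0.44  1.68  0.    1.02 -0.  ] gap 0.0097 F [-0.4 -1.1 -2.5] gf 59.99883234500885 t 19.2
```

```bash
python3 -m pendant '[0,0,-0.02,0,0,0,0,0,0,0,0,0,0,0,0,0,0,0,0,0,0,0,0,0]' 0.2; python3 st.py; python3 -m pendant '[0.005,0.04,0.3,0,0,0,0,0,0.6,0,0,0,0,0,0.6,0,0,0,0,0,0,0,0,1,0,0,0,0,0,1,0,0,0,0,0,1,0,0,0,0,0,1,0,0,0,0,0,1,0,0,0,0,0,1,0,0,0,0,0,1,0,0,0,0,0,1]' -0.35
python3 -m pendant '[0,0,0,0,0,1,0,0,0,0,0,1,0,0,0,0,0,1,0,0,0,0,0,1,0,0,0,0,0,1,0,0,0,0,0,1,0,0,0,0,0,1,0,0,0,0,0,1,0,0,0,0,0,1,0,0,0,0,0,1,0,0,0,0,0,0.63,0,0,0,0,0,0]'; python3 st.py
python3 - <<'E'
from tray import *
c=read_camera('top'); np.savez('top2.npz',**c)
a=cv2.resize(c['image'][145:215,255:335],None,fx=6,fy=6,interpolation=cv2.INTER_CUBIC)
c=dict(np.load('top0.npz')); b=cv2.resize(c['image'][180:260,195:255],None,fx=5.25,fy=5.25,interpolation=cv2.INTER_CUBIC)
cv2.imwrite('pics/home.png',np.hstack([a,b]))
E
```

```text
t: 19.7
tool_pos: [0.5429, -0.0358, 0.0767]
tcp_rot: [0.0, 0.752, 0.66, 0.0]
wrist_force: [0.2, 0.4, 0.6]
finger_gap: 0.0372
gripper_force: 0.0
pos [ 0.5429 -0.0358  0.0767] yaw_y -0.1305 z [ 0.001  0.    -1.   ] q [-0.13  0.44  1.68  0.    1.02 -0.  ] gap 0.0372 F [0.2 0.4 0.6] gf 0.0 t 19.7
t: 21.08
tool_pos: [0.5433, -0.0346, 0.1231]
tcp_rot: [0.001, 0.505, 0.863, 0.001]
wrist_force: [0.6, -0.2, 0.1]
finger_gap: 0.0634
gripper_force: 0.0
t: 22.58
tool_pos: [0.5433, -0.0346, 0.1228]
tcp_rot: [0.001, 0.105, 0.994, 0.0]
wrist_force: [1.0, -0.2, 0.5]
finger_gap: 0.0635
gripper_force: 0.0
pos [ 0.5433 -0.0346  0.1228] yaw_y 1.3596 z [ 0.001  0.001 -1.   ] q [-0.13  0.38  1.64  0.    1.12 -1.49] gap 0.0635 F [ 1.  -0.2  0.5] gf 0.0 t 22.575
```

View pics/home.png

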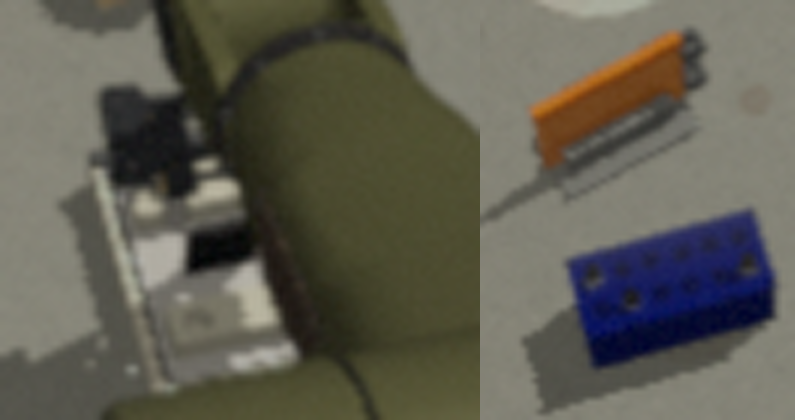

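The left panel shows the tray seated in the well with its pocket blocks near (195,185) and (205,320). The right panel shows three vials standing out of the rack: far-left (593,275), near row second (632,298) and near row last (748,265). Next I'll feel the tray's y position by closing gently on the fin's 52 mm width.

```bash
python3 -m pendant '[0,0,-0.5,0,0,1,0,0,-0.5,0,0,0,0,0,-0.46,0,0,0,0,0,0,0,0,0]'; python3 st.py; python3 -m pendant '[0,0,0,0,0,0,0,0,0,0,0,0,0,0,0,0,0,0,0,0,0,0,0,0,0,0,0,0,0,0]' 1 5; python3 st.py
```

```text
t: 23.12
tool_pos: [0.5424, -0.0345, 0.0767]
tcp_rot: [-0.001, 0.066, 0.998, 0.0]
wrist_force: [-0.1, -0.1, 0.2]
finger_gap: 0.0635
gripper_force: 0.0
pos [ 0.5424 -0.0345  0.0767] yaw_y 1.4388 z [-0.002  0.001 -1.   ] q [-0.13  0.44  1.67  0.    1.03 -1.57] gap 0.0635 F [-0.1 -0.1  0.2] gf 0.0 t 23.125
t: 23.75
tool_pos: [0.5432, -0.0346, 0.0783]
tcp_rot: [0.0, 0.065, 0.998, 0.0]
wrist_force: [-0.0, 1.0, 6.0]
finger_gap: 0.0519
gripper_force: 5.0
pos [ 0.5432 -0.0346  0.0783] yaw_y 1.4399 z [ 0.001  0.001 -1.   ] q [-0.13  0.44  1.67  0.    1.03 -1.57] gap 0.0519 F [-0.  1.  6.] gf 5.001349747180939 t 23.75
```

```bash
python3 -m pendant '[0,0,0,0,0,0,0,0,0,0,0,0,0,0,0.6,0,0,0,0,0,1,0,0,0,0,0,1,0,0,0,0,0,1,0,0,0,0,0,1,0,0,0,0,0,1,0,0,0,0,0,1,0,0,0]' -0.35
python3 -m pendant '[-0.34,0.92,0,0,0,0,-0.34,0.92,0,0,0,0,-0.34,0.92,0,0,0,0,-0.34,0.92,0,0,0,0,-0.34,0.92,0,0,0,0,-0.34,0.92,0,0,0,0,-0.34,0.92,0,0,0,0,-0.34,0.92,0,0,0,0,-0.34,0.92,0,0,0,0,-0.34,0.92,0,0,0,0,-0.34,0.92,0,0,0,0,0,0,0,0,0,0]'
python3 st.py
python3 - <<'E'
from tray import *
c=read_camera('top'); np.savez('top3.npz',**c); g=c['image'].max(2).astype(float)
x0=[.543,-.0346,-.131]
print('fin',hullfit(c,np.minimum(g,130),[FIN],x0,pad=2,z0=.03))
P=cloud(c)
m=(P[...,2]>.082)&(P[...,2]<.1)&(np.hypot(P[...,0]-.543,P[...,1]+.035)<.05); print('fin depth',m.sum(),np.round(np.nanmean(P[m],0),4),np.round(np.nanpercentile(P[m],[2,98],0),3).tolist())
m=(P[...,2]>.058)&(P[...,2]<.07)&(np.hypot(P[...,0]-.543,P[...,1]+.035)<.09); print('blocks',m.sum(),np.round(np.nanmean(P[m],0),4))
cc=[(px,py) for px in(-.05,.05) for py in(-.03,.03)]
w=[[.543+.9915*a+.1304*b,-.0346-.1304*a+.9915*b,.062] for a,b in cc]
uv=np.array([proj(c,q) for q in w]); bl=blobs(c,uv); print('pockets',np.round(uv,1).tolist(),np.round(bl,1).tolist()); print(np.round([at_z(c,*b,.062)-q for b,q in zip(bl,w)],4)[:,:2].tolist())
# rack from top0
c=dict(np.load('top0.npz')); im=c['image'].astype(float); blue=np.clip(im[...,0]-im[...,2],0,60)
r,k=hullfit(c,blue,[box(-.033,.033,-.074,.074,0,.085)],[.43,.268,0.15],pad=4); print('rack',np.round(r,4),k)
P=cloud(c); m=(P[...,2]>.08)&(P[...,2]<.09)&(np.hypot(P[...,0]-.43,P[...,1]-.27)<.1); print('top depth',m.sum(),np.round(np.nanmean(P[m],0),4))
cap=blobs(c,[(195+(593-480)/5.25-.5,180+275/5.25-.5),(195+(632-480)/5.25-.5,180+298/5.25-.5),(195+(748-480)/5.25-.5,180+265/5.25-.5)],win=2)
for q in cap:
    w=at_z(c,*q,.1)[:2]; d=w-r[:2]; cs,sn=np.cos(r[2]),np.sin(r[2]); print('cap',q,np.round(w,4),'in rack',np.round([cs*d[0]+sn*d[1],-sn*d[0]+cs*d[1]],4))
E
```

```text
t: 24.88
tool_pos: [0.5427, -0.0345, 0.2782]
tcp_rot: [0.0, 0.065, 0.998, 0.0]
wrist_force: [0.1, 0.5, -0.9]
finger_gap: 0.0633
gripper_force: 0.0
t: 26.38
tool_pos: [0.4301, 0.27, 0.2768]
tcp_rot: [0.0, 0.064, 0.998, 0.001]
wrist_force: [0.9, 0.3, 0.2]
finger_gap: 0.0634
gripper_force: 0.0
pos [0.4301 0.27   0.2768] yaw_y 1.4422 z [ 0.001  0.001 -1.   ] q [ 0.49  0.16  1.55  0.    1.43 -0.95] gap 0.0634 F [0.9 0.3 0.2] gf 0.0 t 26.375
fin (array([ 0.54568621, -0.03360399, -0.0135303 ]), np.float64(24781.104166910132))
fin depth 36 [ 0.543  -0.0362  0.0916] [[0.535, -0.058, 0.084], [0.55, -0.011, 0.099]]
blocks 243 [ 0.5538 -0.0422  0.0639]
pockets [[302.0, 195.3], [288.0, 198.4], [295.4, 174.2], [281.7, 177.2]] [[302.3, 195.3], [288.3, 199.4], [295.8, 174.5], [282.1, 181.2]]
[[-0.0006, -0.0009], [-0.0047, 0.0004], [-0.0017, -0.0011], [-0.0181, 0.0055]]
rack [ 0.4403  0.2714 -0.0999] 64107.427819036624
top depth 368 [0.4358 0.2699 0.0852]
cap [215.74117647 231.77568627] [0.4522 0.327 ] in rack [0.0063 0.0565]
cap [223.14144737 236.38157895] [0.4241 0.3065] in rack [-0.0196  0.0333]
cap [245.14356436 229.80693069] [0.4189 0.2177] in rack [-0.0159 -0.0556]
```

```bash
python3 -m pendant '[0.387,0.953,0,0,0,0.3,0.387,0.953,0,0,0,0.3,0,0,-1,0,0,0,0,0,-1,0,0,0,0,0,-1,0,0,0,0,0,-1,0,0,0,0,0,0,0,0,0,0,0,0,0,0,0]' 0.43; python3 st.py
python3 - <<'E'
from tray import *
c=read_camera('top'); a=cv2.resize(c['image'][205:255,205:260],None,fx=7,fy=7,interpolation=cv2.INTER_CUBIC)
d=read_camera('scene'); b=cv2.resize(d['image'][185:235,240:290],(350,350),interpolation=cv2.INTER_CUBIC)
cv2.imwrite('pics/v1.png',np.hstack([a,b]))
E
```

```text
t: 27.42
tool_pos: [0.4547, 0.326, 0.1575]
tcp_rot: [0.001, 0.042, 0.999, 0.001]
wrist_force: [0.0, 0.5, 0.6]
finger_gap: 0.0265
gripper_force: 0.0
pos [0.4547 0.326  0.1575] yaw_y 1.4874 z [ 0.001  0.002 -1.   ] q [ 0.56  0.37  1.56  0.    1.2  -0.93] gap 0.0265 F [0.  0.5 0.6] gf 0.0 t 27.425
```

View pics/v1.png

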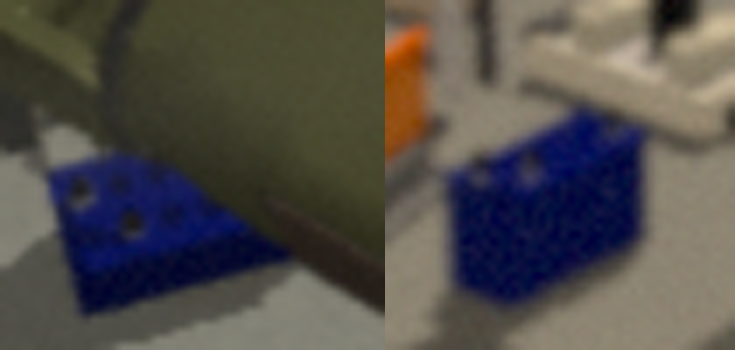

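The left panel shows caps at (80,190) and (132,222), with a light finger at about (42,125). The right panel shows the gripper directly over the left cap (480,165). I'll check the finger projections before descending.

```bash
python3 - <<'E'
from tray import *
for n,o,f in(('top',(205,205),7),('scene',(240,185),7)):
    c=read_camera(n); s=observe()['tool_pos']
    for dy in(-.02,0,.02): print(n,dy,np.round((proj(c,s+[0.08*dy,dy,-.011])+.5-o)*f),end=' ')
    print('cap1 top',np.round((proj(c,[.4533,.3272,.103])+.5-o)*f),'mid-cap',np.round((proj(c,[.4533,.3272,.098])+.5-o)*f))
E
```

```text
top -0.02 [108. 147.] top 0 [ 72. 157.] top 0.02 [ 36. 167.] cap1 top [ 77. 187.] mid-cap [ 78. 191.]
scene -0.02 [108.  84.] scene 0 [88. 93.] scene 0.02 [ 67. 103.] cap1 top [ 90. 152.] mid-cap [ 90. 158.]
```

```bash
python3 -m pendant '[-0.03,0.035,-0.8,0,0,0,0,0,-0.6,0,0,0,0,0,-0.48,0,0,0,0,0,0,0,0,0]'; python3 st.py; python3 -m pendant '[0,0,0,0,0,0,0,0,0,0,0,0,0,0,0,0,0,0,0,0,0,0,0,0]' 1 15; python3 st.py
```

```text
t: 28.12
tool_pos: [0.4528, 0.327, 0.0985]
tcp_rot: [-0.001, 0.041, 0.999, -0.0]
wrist_force: [-0.4, -0.6, -0.4]
finger_gap: 0.0266
gripper_force: 0.0
pos [0.4528 0.327  0.0985] yaw_y 1.4879 z [-0.002 -0.    -1.   ] q [ 0.56  0.44  1.62  0.    1.08 -0.93] gap 0.0266 F [-0.4 -0.6 -0.4] gf 0.0 t 28.125
t: 28.62
tool_pos: [0.4533, 0.3273, 0.0999]
tcp_rot: [0.0, 0.041, 0.999, 0.001]
wrist_force: [0.0, -1.0, 4.0]
finger_gap: 0.0116
gripper_force: 15.0
pos [0.4533 0.3273 0.0999] yaw_y 1.4879 z [ 0.001  0.001 -1.   ] q [ 0.56  0.44  1.62  0.    1.08 -0.93] gap 0.0116 F [ 0. -1.  4.] gf 14.984370204304394 t 28.625
```

The gap is 11.6 mm where the cap should give 15, so I may be off-centre across the pads. I'll probe with a shift.

```bash
python3 -m pendant '[0,0,0,0,0,0,0,0,0,0,0,0,0.13,0,0,0,0,0,0,0,0,0,0,0]' 0.43;  python3 -m pendant '[0,0,0,0,0,0,0,0,0,0,0,0,0,0,0,0,0,0,0,0,0,0,0,0]' 1 5; python3 st.py
python3 -m pendant '[0,0,0,0,0,0,0,0,0,0,0,0,-0.26,0,0,0,0,0,0,0,0,0,0,0]' 0.43;  python3 -m pendant '[0,0,0,0,0,0,0,0,0,0,0,0,0,0,0,0,0,0,0,0,0,0,0,0]' 1 5; python3 st.py
```

```text
t: 29.12
tool_pos: [0.4572, 0.3272, 0.0993]
tcp_rot: [-0.0, 0.042, 0.999, 0.0]
wrist_force: [0.2, -0.8, 0.0]
finger_gap: 0.027
gripper_force: 0.0
t: 29.62
tool_pos: [0.457, 0.3271, 0.0994]
tcp_rot: [-0.0, 0.041, 0.999, 0.0]
wrist_force: [-0.2, -2.4, 0.6]
finger_gap: 0.0119
gripper_force: 5.0
pos [0.457  0.3271 0.0994] yaw_y 1.4879 z [-0.  0. -1.] q [ 0.56  0.45  1.61  0.    1.09 -0.93] gap 0.0119 F [-0.2 -2.4  0.6] gf 4.979005322669536 t 29.625
t: 30.12
tool_pos: [0.4486, 0.3273, 0.0994]
tcp_rot: [-0.0, 0.041, 0.999, 0.0]
wrist_force: [-0.2, -0.3, 0.0]
finger_gap: 0.0268
gripper_force: 0.0
t: 30.62
tool_pos: [0.4492, 0.3272, 0.0994]
tcp_rot: [-0.0, 0.041, 0.999, 0.0]
wrist_force: [0.3, 0.6, 0.2]
finger_gap: 0.012
gripper_force: 5.0
pos [0.4492 0.3272 0.0994] yaw_y 1.4879 z [-0.     0.001 -1.   ] q [ 0.56  0.44  1.63  0.    1.08 -0.92] gap 0.012 F [0.3 0.6 0.2] gf 4.981494140192808 t 30.625
```

```bash
python3 -m pendant '[0,0,0,0,0,0,0,0,0,0,0,0,0.13,0,0,0,0,0,0,0,0,0,0,0]' 0.43;  python3 -m pendant '[0,0,0,0,0,0,0,0,0,0,0,0,0,0,0,0,0,0,0,0,0,0,0,0,0,0,0.5,0,0,0,0,0,0.9,0,0,0,0,0,0.9,0,0,0,0,0,0.9,0,0,0,0,0,0.9,0,0,0,0,0,0,0,0,0]' 1 15; python3 st.py
python3 - <<'E'
from tray import *
a=[]
for n,o in(('top',(205,190)),('scene',(238,165))):
    c=read_camera(n); a.append(cv2.resize(c['image'][o[1]:o[1]+60,o[0]:o[0]+55],None,fx=7,fy=7,interpolation=cv2.INTER_CUBIC))
cv2.imwrite('pics/v1l.png',np.hstack(a))
E
```

```text
t: 31.12
tool_pos: [0.4533, 0.3272, 0.0994]
tcp_rot: [-0.0, 0.041, 0.999, 0.0]
wrist_force: [0.2, -0.3, -1.1]
finger_gap: 0.027
gripper_force: 0.0
t: 32.38
tool_pos: [0.4536, 0.3277, 0.225]
tcp_rot: [0.002, 0.041, 0.999, 0.002]
wrist_force: [0.4, -1.0, -0.6]
finger_gap: 0.0114
gripper_force: 14.9
pos [0.4536 0.3277 0.225 ] yaw_y 1.4881 z [ 0.003  0.003 -1.   ] q [ 0.56  0.31  1.48  0.    1.34 -0.93] gap 0.0114 F [ 0.4 -1.  -0.6] gf 14.935300971947072 t 32.375
```

View pics/v1l.png

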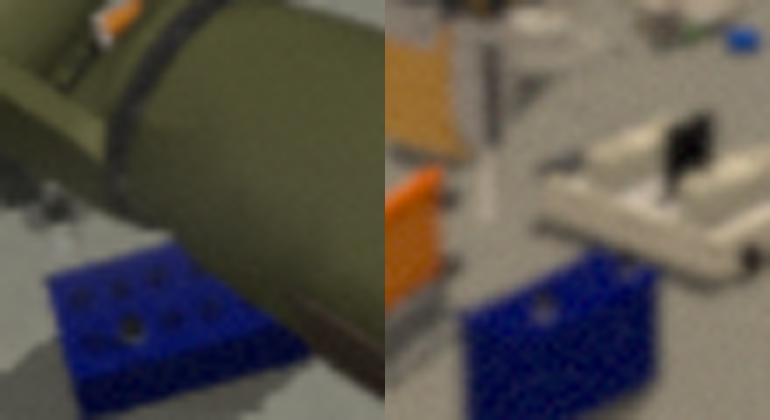

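The right panel shows vial 1 hanging upright in the gripper at (490,190), its hole in the rack empty and one cap visible at (543,305). I'll carry it to the far-left pocket.

```bash
python3 -m pendant '[0.397,-0.942,0,0,0,0,0.397,-0.942,0,0,0,0,0.397,-0.942,0,0,0,0,0.397,-0.942,0,0,0,0,0.397,-0.942,0,0,0,0,0.397,-0.942,0,0,0,0,0.397,-0.942,0,0,0,0,0.397,-0.942,0,0,0,0,0.397,-0.942,0,0,0,0,0.397,-0.942,0,0,0,0,0.397,-0.942,0,0,0,0,0.397,-0.942,0,0,0,0]'
python3 -m pendant '[0,0,-0.8,0,0,0,0,0,-0.8,0,0,0,0,0,-0.8,0,0,0,0,0,0,0,0,0]';python3 st.py
```

```text
t: 33.98
tool_pos: [0.5959, -0.0128, 0.221]
tcp_rot: [-0.001, 0.041, 0.999, 0.0]
wrist_force: [-0.2, -0.4, -0.4]
finger_gap: 0.0113
gripper_force: 14.9
t: 34.48
tool_pos: [0.5948, -0.0118, 0.1479]
tcp_rot: [-0.003, 0.041, 0.999, 0.001]
wrist_force: [-0.4, 0.4, 0.4]
finger_gap: 0.0111
gripper_force: 14.9
pos [ 0.5948 -0.0118  0.1479] yaw_y 1.4879 z [-0.005  0.001 -1.   ] q [-0.08  0.46  1.46  0.    1.22 -1.57] gap 0.0111 F [-0.4  0.4  0.4] gf 14.9353959475593 t 34.475
```

```bash
python3 -m pendant '[0,0,-0.5,0,0,0,0,0,0,0,0,0,0,0,0,0,0,0]';python3 st.py
```

```text
t: 34.85
tool_pos: [0.5962, -0.0119, 0.1358]
tcp_rot: [0.0, 0.041, 0.999, 0.0]
wrist_force: [-0.3, -0.1, -0.8]
finger_gap: 0.0113
gripper_force: 14.9
pos [ 0.5962 -0.0119  0.1358] yaw_y 1.488 z [ 0.     0.001 -1.   ] q [-0.08  0.48  1.47  0.    1.19 -1.57] gap 0.0113 F [-0.3 -0.1 -0.8] gf 14.935438815100497 t 34.85
```

```bash
python3 - <<'E'
from tray import *
c=read_camera('top'); T=np.array([.543,-.0346]); 
print(place_of('vial_1_mid','top')[:2]); s=observe()['tool_pos']; print('expected mid uv',proj(c,s+[0,0,-.0304]), proj(c,[.5965,-.0114,.064]))
E
```

```text
[]
expected mid uv [282.3628603  172.41607308] [281.68931062 176.98016257]
```

Aligned. I'll lower into the pocket in steps.

```bash
python3 -m pendant '[0,0.01,-0.3,0,0,0,0,0,-0.2,0,0,0,0,0,0,0,0,0]'; python3 st.py; python3 -m pendant '[0,0,-0.25,0,0,0,0,0,-0.25,0,0,0,0,0,0,0,0,0]'; python3 st.py
```

```text
t: 35.33
tool_pos: [0.5957, -0.0115, 0.1197]
tcp_rot: [-0.001, 0.041, 0.999, 0.0]
wrist_force: [-0.3, -0.2, -0.2]
finger_gap: 0.0114
gripper_force: 14.9
pos [ 0.5957 -0.0115  0.1197] yaw_y 1.488 z [-0.001  0.001 -1.   ] q [-0.08  0.49  1.49  0.    1.16 -1.57] gap 0.0114 F [-0.3 -0.2 -0.2] gf 14.935396137680073 t 35.325
t: 35.7
tool_pos: [0.5956, -0.0115, 0.1046]
tcp_rot: [-0.001, 0.041, 0.999, 0.0]
wrist_force: [-0.2, 0.7, 0.3]
finger_gap: 0.0114
gripper_force: 14.9
pos [ 0.5956 -0.0115  0.1046] yaw_y 1.488 z [-0.002  0.001 -1.   ] q [-0.08  0.51  1.5   0.    1.13 -1.57] gap 0.0114 F [-0.2  0.7  0.3] gf 14.935432585480157 t 35.7
```

```bash
python3 -m pendant '[0,0,-0.06,0,0,0,0,0,0,0,0,0]'; python3 st.py; python3 -m pendant '[0,0,0,0,0,0,0,0,0,0,0,0,0,0,0,0,0,0,0,0,0.9,0,0,0,0,0,0.9,0,0,0,0,0,0.9,0,0,0,0,0,0.9,0,0,0]' 0.43
python3 -m pendant '[-0.472,0.883,0,0,0,0,-0.472,0.883,0,0,0,0,-0.472,0.883,0,0,0,0,-0.472,0.883,0,0,0,0,-0.472,0.883,0,0,0,0,-0.472,0.883,0,0,0,0,-0.472,0.883,0,0,0,0,-0.472,0.883,0,0,0,0,-0.472,0.883,0,0,0,0,-0.472,0.883,0,0,0,0,-0.472,0.883,0,0,0,0,-0.472,0.883,0,0,0,0]'
python3 -m pendant '[0,0,-0.9,0,0,0,0,0,-0.9,0,0,0,0,0,0,0,0,0,0,0,0,0,0,0]'; python3 st.py
```

```text
t: 35.95
tool_pos: [0.596, -0.0115, 0.1037]
tcp_rot: [-0.0, 0.041, 0.999, 0.0]
wrist_force: [-0.7, -0.4, 0.1]
finger_gap: 0.0113
gripper_force: 14.9
pos [ 0.596  -0.0115  0.1037] yaw_y 1.488 z [-0.     0.001 -1.   ] q [-0.08  0.51  1.5   0.    1.13 -1.57] gap 0.0113 F [-0.7 -0.4  0.1] gf 14.93544878459943 t 35.95
t: 36.83
tool_pos: [0.5959, -0.0116, 0.2126]
tcp_rot: [-0.0, 0.041, 0.999, 0.0]
wrist_force: [0.6, -0.0, 0.1]
finger_gap: 0.0267
gripper_force: 0.0
t: 38.33
tool_pos: [0.4255, 0.3071, 0.2118]
tcp_rot: [0.0, 0.041, 0.999, 0.0]
wrist_force: [1.2, 0.3, -0.1]
finger_gap: 0.0269
gripper_force: 0.0
t: 38.83
tool_pos: [0.4265, 0.3065, 0.1588]
tcp_rot: [0.0, 0.041, 0.999, 0.001]
wrist_force: [-0.2, -0.7, -0.1]
finger_gap: 0.027
gripper_force: 0.0
pos [0.4265 0.3065 0.1588] yaw_y 1.4878 z [ 0.001  0.001 -1.   ] q [ 0.55  0.3   1.66  0.    1.18 -0.94] gap 0.027 F [-0.2 -0.7 -0.1] gf 0.0 t 38.825
```

```bash
python3 -m pendant '[-0.03,0,-0.8,0,0,0,0,0,-0.7,0,0,0,0,0,-0.48,0,0,0,0,0,0,0,0,0]'; python3 st.py; python3 -m pendant '[0,0,0,0,0,0,0,0,0,0,0,0,0,0,0,0,0,0,0,0,0,0,0,0]' 1 15; python3 st.py
python3 -m pendant '[0,0,0.5,0,0,0,0,0,0.9,0,0,0,0,0,0.9,0,0,0,0,0,0.9,0,0,0,0,0,0.9,0,0,0,0,0,0,0,0,0]'; python3 st.py
```

```text
t: 39.33
tool_pos: [0.4252, 0.3063, 0.0982]
tcp_rot: [-0.0, 0.041, 0.999, 0.0]
wrist_force: [-0.8, 0.5, -0.3]
finger_gap: 0.0267
gripper_force: 0.0
pos [0.4252 0.3063 0.0982] yaw_y 1.4879 z [-0.001  0.001 -1.   ] q [ 0.55  0.37  1.72  0.    1.05 -0.93] gap 0.0267 F [-0.8  0.5 -0.3] gf 0.0 t 39.325
t: 39.83
tool_pos: [0.4255, 0.3064, 0.0988]
tcp_rot: [0.0, 0.041, 0.999, 0.001]
wrist_force: [0.2, -1.4, 6.1]
finger_gap: 0.0111
gripper_force: 14.9
pos [0.4255 0.3064 0.0988] yaw_y 1.488 z [ 0.001  0.001 -1.   ] q [ 0.55  0.37  1.72  0.    1.05 -0.93] gap 0.0111 F [ 0.2 -1.4  6.1] gf 14.861526026984393 t 39.825
t: 40.58
tool_pos: [0.4256, 0.3067, 0.2235]
tcp_rot: [0.001, 0.041, 0.999, 0.002]
wrist_force: [0.3, -0.2, -0.3]
finger_gap: 0.0109
gripper_force: 14.8
pos [0.4256 0.3067 0.2235] yaw_y 1.4881 z [ 0.003  0.003 -1.   ] q [ 0.55  0.24  1.59  0.    1.32 -0.93] gap 0.0109 F [ 0.3 -0.2 -0.3] gf 14.831478084797709 t 40.575
```

```bash
python3 -m pendant '[0.418,-0.967,0,0,0,0,0.418,-0.967,0,0,0,0,0.418,-0.967,0,0,0,0,0.418,-0.967,0,0,0,0,0.418,-0.967,0,0,0,0,0.418,-0.967,0,0,0,0,0.418,-0.967,0,0,0,0,0.418,-0.967,0,0,0,0,0.418,-0.967,0,0,0,0,0.418,-0.967,0,0,0,0,0.418,-0.967,0,0,0,0,0.418,-0.967,0,0,0,0]'
python3 -m pendant '[0.418,-0.967,0,0,0,0,0,0,-0.8,0,0,0,0,0,-0.8,0,0,0,0,0,-0.8,0,0,0,0,0,-0.5,0,0,0,0,0,0,0,0,0,0,0,0,0,0,0]';python3 st.py
```

```text
t: 42.08
tool_pos: [0.5756, -0.0427, 0.2201]
tcp_rot: [-0.001, 0.041, 0.999, 0.001]
wrist_force: [0.1, 1.0, -0.4]
finger_gap: 0.0111
gripper_force: 14.8
t: 42.95
tool_pos: [0.5885, -0.0708, 0.135]
tcp_rot: [0.0, 0.041, 0.999, 0.0]
wrist_force: [1.7, 0.2, -0.6]
finger_gap: 0.0114
gripper_force: 14.8
pos [ 0.5885 -0.0708  0.135 ] yaw_y 1.488 z [ 0.001  0.001 -1.   ] q [-0.18  0.47  1.48  0.    1.19 -1.67] gap 0.0114 F [ 1.7  0.2 -0.6] gf 14.831818775996908 t 42.95
```

```bash
python3 -m pendant '[0,0,-0.3,0,0,0,0,0,-0.2,0,0,0,0,0,0,0,0,0]'; python3 st.py; python3 -m pendant '[0,0,-0.25,0,0,0,0,0,-0.25,0,0,0,0,0,-0.06,0,0,0,0,0,0,0,0,0]'; python3 st.py
```

```text
t: 43.32
tool_pos: [0.5879, -0.0708, 0.1187]
tcp_rot: [-0.001, 0.041, 0.999, 0.0]
wrist_force: [0.1, 0.1, 0.4]
finger_gap: 0.0113
gripper_force: 14.8
pos [ 0.5879 -0.0708  0.1187] yaw_y 1.488 z [-0.001  0.001 -1.   ] q [-0.18  0.49  1.5   0.    1.16 -1.67] gap 0.0113 F [0.1 0.1 0.4] gf 14.831342222714738 t 43.325
t: 43.82
tool_pos: [0.5882, -0.0708, 0.1024]
tcp_rot: [-0.0, 0.041, 0.999, 0.0]
wrist_force: [-0.8, 1.0, -0.2]
finger_gap: 0.0115
gripper_force: 14.8
pos [ 0.5882 -0.0708  0.1024] yaw_y 1.488 z [-0.     0.001 -1.   ] q [-0.18  0.51  1.51  0.    1.12 -1.67] gap 0.0115 F [-0.8  1.  -0.2] gf 14.83057798830032 t 43.825
```

```bash
python3 -m pendant '[0,0,0,0,0,0,0,0,0,0,0,0,0,0,0,0,0,0,0,0,0.9,0,0,0,0,0,0.9,0,0,0,0,0,0.9,0,0,0,0,0,0.9,0,0,0]' 0.43
python3 -m pendant '[-0.512,0.871,0,0,0,0,-0.512,0.871,0,0,0,0,-0.512,0.871,0,0,0,0,-0.512,0.871,0,0,0,0,-0.512,0.871,0,0,0,0,-0.512,0.871,0,0,0,0,-0.512,0.871,0,0,0,0,-0.512,0.871,0,0,0,0,-0.512,0.871,0,0,0,0,-0.512,0.871,0,0,0,0,-0.512,0.871,0,0,0,0]'
python3 -m pendant '[0,0,-0.9,0,0,0,0,0,-0.9,0,0,0,0,0,-0.8,0,0,0,0,0,-0.7,0,0,0,0,0,-0.4,0,0,0,0,0,0,0,0,0,0,0,0,0,0,0]'; python3 st.py;python3 -m pendant '[0,0,0,0,0,0,0,0,0,0,0,0,0,0,0,0,0,0,0,0,0,0,0,0]' 1 15; python3 st.py
```

```text
t: 44.7
tool_pos: [0.5881, -0.0708, 0.2114]
tcp_rot: [-0.0, 0.041, 0.999, 0.0]
wrist_force: [1.4, -0.1, -0.8]
finger_gap: 0.0268
gripper_force: 0.0
t: 46.08
tool_pos: [0.4186, 0.2174, 0.2106]
tcp_rot: [0.0, 0.041, 0.999, 0.0]
wrist_force: [0.3, 1.0, 0.5]
finger_gap: 0.0269
gripper_force: 0.0
t: 46.95
tool_pos: [0.4196, 0.2168, 0.1002]
tcp_rot: [0.0, 0.041, 0.999, 0.001]
wrist_force: [0.4, 0.4, -0.1]
finger_gap: 0.0269
gripper_force: 0.0
pos [0.4196 0.2168 0.1002] yaw_y 1.4879 z [ 0.001  0.001 -1.   ] q [ 0.4   0.27  1.86  0.    1.01 -1.09] gap 0.0269 F [ 0.4  0.4 -0.1] gf 0.0 t 46.95
t: 47.45
tool_pos: [0.4194, 0.2161, 0.0998]
tcp_rot: [0.0, 0.041, 0.999, -0.0]
wrist_force: [-0.7, -5.8, 4.1]
finger_gap: 0.0112
gripper_force: 15.0
pos [0.4194 0.2161 0.0998] yaw_y 1.4881 z [ 0. -0. -1.] q [ 0.4   0.27  1.86 -0.    1.01 -1.09] gap 0.0112 F [-0.7 -5.8  4.1] gf 14.958325546915603 t 47.45
```

```bash
python3 -m pendant '[0,0,0.5,0,0,0,0,0,0.9,0,0,0,0,0,0.9,0,0,0,0,0,0.9,0,0,0,0,0,0.9,0,0,0,0,0,0,0,0,0]'
python3 -m pendant '[0.324,-0.895,0,0,0,0,0.324,-0.895,0,0,0,0,0.324,-0.895,0,0,0,0,0.324,-0.895,0,0,0,0,0.324,-0.895,0,0,0,0,0.324,-0.895,0,0,0,0,0.324,-0.895,0,0,0,0,0.324,-0.895,0,0,0,0,0,0,0,0,0,0]'
python3 -m pendant '[0,0,-0.8,0,0,0,0,0,-0.8,0,0,0,0,0,-0.8,0,0,0,0,0,-0.5,0,0,0,0,0,0,0,0,0,0,0,0,0,0,0]';python3 st.py
```

```text
t: 48.2
tool_pos: [0.4199, 0.217, 0.2248]
tcp_rot: [0.002, 0.041, 0.999, 0.001]
wrist_force: [-0.9, -0.1, -0.5]
finger_gap: 0.0111
gripper_force: 14.9
t: 49.32
tool_pos: [0.497, 0.0008, 0.2216]
tcp_rot: [-0.001, 0.042, 0.999, 0.0]
wrist_force: [1.4, 0.4, -0.4]
finger_gap: 0.0112
gripper_force: 14.9
t: 50.08
tool_pos: [0.4973, 0.002, 0.1362]
tcp_rot: [0.0, 0.041, 0.999, 0.0]
wrist_force: [0.8, -0.2, 0.5]
finger_gap: 0.0117
gripper_force: 14.9
pos [0.4973 0.002  0.1362] yaw_y 1.4881 z [ 0.001  0.001 -1.   ] q [-0.07  0.27  1.76  0.    1.11 -1.56] gap 0.0117 F [ 0.8 -0.2  0.5] gf 14.917233532760292 t 50.075
```

```bash
python3 -m pendant '[0,0,-0.3,0,0,0,0,0,-0.2,0,0,0,0,0,0,0,0,0]'; python3 st.py; python3 -m pendant '[0,0,-0.25,0,0,0,0,0,-0.25,0,0,0,0,0,-0.07,0,0,0,0,0,0,0,0,0]'; python3 st.py
```

```text
t: 50.45
tool_pos: [0.4968, 0.0018, 0.1199]
tcp_rot: [-0.0, 0.041, 0.999, 0.0]
wrist_force: [-1.3, 0.2, -0.8]
finger_gap: 0.0115
gripper_force: 14.9
pos [0.4968 0.0018 0.1199] yaw_y 1.4879 z [-0.001  0.001 -1.   ] q [-0.07  0.29  1.78  0.    1.08 -1.56] gap 0.0115 F [-1.3  0.2 -0.8] gf 14.919436412601499 t 50.45
t: 50.95
tool_pos: [0.497, 0.0018, 0.1033]
tcp_rot: [-0.0, 0.041, 0.999, 0.0]
wrist_force: [-0.1, 0.2, -0.2]
finger_gap: 0.0112
gripper_force: 14.9
pos [0.497  0.0018 0.1033] yaw_y 1.488 z [-0.     0.001 -1.   ] q [-0.07  0.31  1.79  0.    1.04 -1.56] gap 0.0112 F [-0.1  0.2 -0.2] gf 14.92082536642556 t 50.95
```

```bash
python3 -m pendant '[0,0,0,0,0,0,0,0,0,0,0,0,0,0,0,0,0,0,0,0,0.9,0,0,0,0,0,0.9,0,0,0,0,0,0.9,0,0,0,0,0,0.9,0,0,0]' 0.43
python3 -m pendant '[-0.55,-0.93,0,0,0,0,-0.55,-0.93,0,0,0,0,-0.55,-0.93,0,0,0,0,-0.55,-0.93,0,0,0,0,-0.55,-0.93,0,0,0,0,-0.55,-0.93,0,0,0,0,-0.55,-0.93,0,0,0,0,-0.55,-0.93,0,0,0,0,-0.55,-0.93,0,0,0,0,-0.55,-0.93,0,0,0,0,-0.55,-0.93,0,0,0,0,-0.55,-0.93,0,0,0,0]'
python3 -m pendant '[-0.55,-0.93,0,0,0,0,-0.55,-0.93,0,0,0,0,-0.55,-0.93,0,0,0,0,0,0,0,0,0,0]' 
python3 - <<'E'
from tray import *
c=read_camera('top'); np.savez('top4.npz',**c); d=read_camera('scene'); np.savez('scene4.npz',**d)
def cr(c,u,v,w,h,W,H): return cv2.resize(c['image'][v:v+h,u:u+w],(W,H),interpolation=cv2.INTER_CUBIC)
A=cr(c,265,155,70,70,400,400); B=cr(c,205,180,70,70,400,400); C=cr(d,250,165,70,35,400,200); D=cr(d,220,180,70,35,400,200)
cv2.imwrite('pics/guard.png',np.vstack([np.hstack([A,B]),np.hstack([C,D])]))
for q in('guard_grip','knuckle_low','knuckle_high','pin_low','pin_high','guard','tray_grip','vial_1_mid'):
  for n,k in(('top',c),('scene',d)):
    print(q,n,[(round(r['score'],2),np.round(r['uv'],1).tolist(),np.round(at_z(k,*r['uv'],{'guard_grip':.11,'knuckle_low':.028,'knuckle_high':.083,'pin_low':.045,'pin_high':.1,'guard':.008,'tray_grip':.08,'vial_1_mid':.072}[q]),4)[:2].tolist()) for r in place_of(q,n)[:4]])
E
```

```text
t: 51.82
tool_pos: [0.4969, 0.0018, 0.2123]
tcp_rot: [-0.0, 0.041, 0.999, 0.0]
wrist_force: [0.3, 0.2, 0.5]
finger_gap: 0.0268
gripper_force: 0.0
t: 53.32
tool_pos: [0.2983, -0.3338, 0.2114]
tcp_rot: [-0.0, 0.041, 0.999, 0.0]
wrist_force: [0.5, 1.0, -0.0]
finger_gap: 0.0267
gripper_force: 0.0
t: 53.82
tool_pos: [0.2573, -0.4129, 0.2109]
tcp_rot: [-0.005, 0.049, 0.999, -0.002]
wrist_force: [-0.4, 0.6, -0.1]
finger_gap: 0.0269
gripper_force: 0.0
guard_grip top [(0.94, [112.3, 275.3], [0.4229, 0.7482]), (0.82, [220.0, 193.4], [0.5964, 0.2582]), (0.68, [401.2, 180.7], [0.3837, -0.4545]), (0.28, [232.6, 230.0], [0.432, 0.2643])]
guard_grip scene [(0.78, [235.6, 195.4], [0.594, 0.2853]), (0.6, [197.3, 242.2], [0.4092, 0.7435])]
knuckle_low top [(0.71, [231.2, 192.4], [0.6217, 0.2054]), (0.67, [134.2, 270.6], [0.4402, 0.6774]), (0.23, [286.3, 174.8], [0.6153, -0.0426])]
knuckle_low scene [(0.63, [244.8, 201.2], [0.6297, 0.1736])]
knuckle_high top [(0.92, [129.3, 261.3], [0.4632, 0.6772]), (0.84, [234.9, 187.8], [0.6108, 0.1906]), (0.47, [400.9, 182.4], [0.3862, -0.4633])]
knuckle_high scene [(0.54, [244.8, 195.8], [0.593, 0.2151]), (0.5, [202.7, 240.1], [0.4397, 0.6834])]
pin_low top [(0.93, [313.1, 198.1], [0.4677, -0.1003])]
pin_low scene [(0.61, [301.0, 189.0], [0.4534, -0.1016])]
pin_high top [(0.9, [318.5, 193.8], [0.4568, -0.1124]), (0.64, [219.0, 193.1], [0.6037, 0.2606])]
pin_high scene [(0.87, [300.2, 176.8], [0.4818, -0.1362])]
guard top [(0.86, [123.0, 281.3], [0.4208, 0.7342]), (0.68, [222.1, 205.9], [0.5859, 0.2598])]
guard scene [(0.87, [201.2, 264.1], [0.4001, 0.7409])]
tray_grip top [(0.79, [289.9, 183.7], [0.5486, -0.0272])]
tray_grip scene [(0.66, [279.1, 185.7], [0.5313, -0.0031])]
vial_1_mid top [(0.48, [288.1, 195.3], [0.506, -0.0018])]
vial_1_mid scene [(0.57, [282.9, 190.1], [0.4897, 0.0204])]
```

View pics/guard.png

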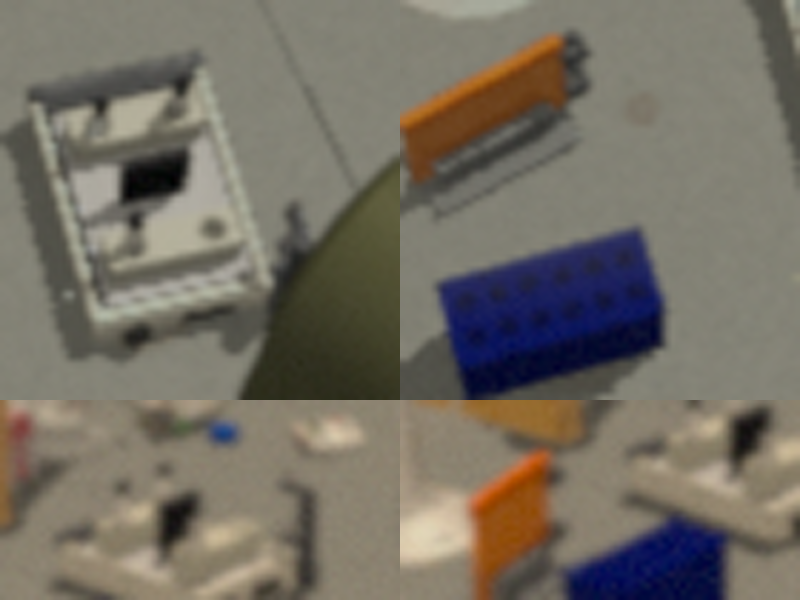

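Top left shows three vials upright in the tray pockets at (98,120), (180,100) and (133,235). Top right shows the rack empty and the orange guard still in its stand, knuckles at (575,65). Bottom left shows the post with its two pin brackets at (305,530). Next I'll fit the post and the guard.

```bash
cat > gp.py <<'E'
from tray import *
import itertools
def cyl(x,y,r,z0,z1): return [(x+r*np.cos(a),y+r*np.sin(a),z) for a in np.arange(0,6.28,.785) for z in(z0,z1)]
POST=[box(-.099,-.087,-.090,-.078,0,.1),box(-.093,-.061,-.090,-.078,.039,.045),box(-.093,-.061,-.090,-.078,.094,.1),cyl(-.067,-.084,.003,.045,.065),cyl(-.067,-.084,.003,.1,.12)]
E
python3 - <<'E'
from gp import *
O=[.543,-.0346,-.131]
for f in('top0','scene0','scene4','top1'):
    c=dict(np.load(f+'.npz')); g=c['image'].max(2).astype(float)
    for hi in (90,):
        r,k=hullfit(c,np.clip(g,20,hi),POST,O,pad=3,fs=8); print(f,'post -> well',np.round(r,4),round(k))
        # fixed yaw via shift grid
        best=min(((hullfit(c,np.clip(g,20,hi),POST,[O[0]+dx,O[1]+dy,-.131],pad=3,fs=8)) for dx in(-.004,.004) for dy in(-.004,.004)),key=lambda t:t[1]); print('   ',np.round(best[0],4),round(best[1]))
        p=best[0]; print('    pin',np.round([p[0]+np.cos(p[2])*-.067-np.sin(p[2])*-.084,p[1]+np.sin(p[2])*-.067+np.cos(p[2])*-.084],4))
p=O; print('O pin',np.round([p[0]+np.cos(p[2])*-.067-np.sin(p[2])*-.084,p[1]+np.sin(p[2])*-.067+np.cos(p[2])*-.084],4))
# guard: orange mask, panel+rail; scene & top
for f in('top4','top0','scene4'):
    c=dict(np.load(f+'.npz')); im=c['image'].astype(float); o=np.clip(im[...,2]-im[...,0],0,90)
    for b,z,n in(([box(-.064,.064,-.005,.005,.094,.110)],.008,'rail'),([box(-.064,.064,-.005,.005,.094,.110),box(-.064,.064,-.0025,.0025,.030,.1)],.008,'all')):
        r,k=hullfit(c,o,b,[.59,.258,1.75],pad=3,z0=z); print(f,n,np.round(r,4),round(k))
    P=cloud(c); m=(o>50)&(P[...,2]>.10)&(np.hypot(P[...,0]-.59,P[...,1]-.26)<.1); q=P[m]
    d=q[:,:2]-q[:,:2].mean(0); u=np.linalg.svd(d,full_matrices=False)[2][0]; t=d@u; print('  depth rail',m.sum(),np.round(q.mean(0),4),'dir',np.arctan2(*(u[::-1]*np.sign(u[1]))),'mid',np.round(q[:,:2].mean(0)+u*(t.max()+t.min())/2,4),'len',np.ptp(t))
E
```

```text
top0 post -> well [ 0.5501 -0.05   -0.3872] 6944
    [ 0.5405 -0.0508 -0.4691] 5576
    pin [ 0.4428 -0.0955]
scene0 post -> well [ 0.5278 -0.0117 -0.0038] 10716
    [ 0.5312 -0.0902 -1.0073] 9691
    pin [ 0.4244 -0.0784]
scene4 post -> well [ 0.5212 -0.0742 -1.0075] 1579
    [ 0.5183 -0.0695 -1.0068] 1393
    pin [ 0.4115 -0.0578]
top1 post -> well [ 0.5497 -0.0472 -0.3582] 7089
    [ 0.5407 -0.048  -0.4372] 5955
    pin [ 0.4444 -0.0957]
O pin [ 0.4656 -0.1091]
top4 rail [0.5919 0.2647 1.7624] 141662
top4 all [0.5951 0.2648 1.7491] 23106
  depth rail 115 [0.5919 0.2647 0.1163] dir 1.7382645754327903 mid [0.592  0.2641] len 0.12522137928578686
top0 rail [0.5917 0.2648 1.7642] 145008
top0 all [0.5951 0.2649 1.7491] 22944
  depth rail 117 [0.5924 0.2637 0.1154] dir 1.7315282908692713 mid [0.5924 0.2637] len 0.1275210258497395
scene4 rail [0.5856 0.271  1.7571] 75779
scene4 all [0.5929 0.2643 1.7186] 47749
  depth rail 62 [0.5838 0.2733 0.1117] dir 1.7549245958704445 mid [0.5853 0.2653] len 0.13300824042163392
```

```bash
sed -i "s/r=least_squares(res,x0,x_scale=\[.003,.003,.02\],diff_step=1e-3/e=1e-4 if yaw_fixed else 9\n    r=least_squares(res,x0,bounds=([-3,-3,x0[2]-e],[3,3,x0[2]+e]),x_scale=[.003,.003,.02],diff_step=1e-3/" tray.py
python3 - <<'E'
from gp import *
out=[]
for f in('top0','top1','scene4'):
    c=dict(np.load(f+'.npz')); g=c['image'].max(2).astype(float)
    for hi in(70,100):
      for S,n in((POST,'all'),(POST[:1]+POST[2:3],'post+hi')):
        b=min((hullfit(c,np.clip(g,20,hi),S,[.543+dx,-.0346+dy,-.131],pad=3,fs=8,yaw_fixed=True) for dx in(-.006,0,.006) for dy in(-.006,0,.006)),key=lambda t:t[1]); print(f,hi,n,np.round(b[0],4),round(b[1]))
    s=9; o=np.array([305,180]) if f!='scene4' else np.array([290,165])
    w=28; a=cv2.resize(c['image'][o[1]:o[1]+w,o[0]:o[0]+w],None,fx=s,fy=s,interpolation=cv2.INTER_CUBIC); draw(a,c,POST,[.543,-.0346,-.131],o,s); out.append(a)
cv2.imwrite('pics/post.png',np.hstack(out))
E
```

```text
top0 70 all [ 0.5268 -0.0183 -0.1311] 3632
top0 70 post+hi [ 0.5353 -0.021  -0.1311] 3252
top0 100 all [ 0.5376 -0.0246 -0.1311] 9104
top0 100 post+hi [ 0.5412 -0.0252 -0.1311] 7542
top1 70 all [ 0.5251 -0.0176 -0.1311] 3797
top1 70 post+hi [ 0.5357 -0.0211 -0.1311] 3428
top1 100 all [ 0.5396 -0.0258 -0.1311] 8817
top1 100 post+hi [ 0.5414 -0.0254 -0.1311] 7649
scene4 70 all [ 0.5401 -0.0272 -0.1309] 269
scene4 70 post+hi [ 0.5412 -0.0284 -0.1311] 265
scene4 100 all [ 0.5347 -0.018  -0.131 ] 4666
scene4 100 post+hi [ 0.5333 -0.0152 -0.1309] 3869
```

View pics/post.png

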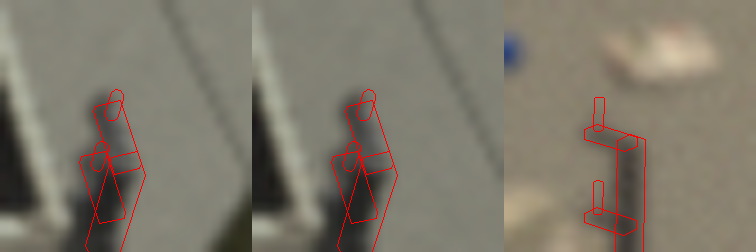

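The overlay drawn from the tray's pose puts the post roughly on the real one, but the actual dark brackets sit a few pixels to the left. I'll check the well's x with brightness profiles along its axis, before and after the tray went in.

```bash
python3 - <<'E'
from gp import *
import scipy.ndimage as nd
O=np.array([.543,-.0346]); ex=np.array([.9914,-.1306]); ey=np.array([.1306,.9914])
def prof(f,a0,a1,ax,oth,z):
    c=dict(np.load(f+'.npz')); g=c['image'].max(2).astype(float); s=np.arange(a0,a1,.002); t=0
    for o in oth:
        uv=np.array([proj(c,[*(O+(k*ex+o*ey if ax=='x' else o*ex+k*ey)),z]) for k in s]); t=t+nd.map_coordinates(g,[uv[:,1],uv[:,0]],order=1)
    print(f,ax,z); print(' '.join(f'{int(round(k*1000))}:{int(v/len(oth))}' for k,v in zip(s,t)))
L=np.arange(-.03,.031,.005)
prof('top1',-.116,-.06,'x',L,.04); prof('top4',-.116,-.06,'x',[-.01,-.005,0,.005,.01],.04)
prof('top1',.066,.116,'x',L,.042)
prof('top1',.045,.08,'y',L,.04); prof('top1',-.08,-.045,'y',L,.03); prof('top4',.045,.08,'y',[-.02,-.01,0.01,.02],.036)
E
```

```text
top1 x 0.04
-116:81 -114:78 -112:74 -110:71 -108:69 -106:67 -104:63 -102:63 -100:70 -98:83 -96:98 -94:114 -92:128 -90:142 -88:156 -86:164 -84:160 -82:142 -80:112 -78:80 -76:56 -74:42 -72:36 -70:35 -68:35 -66:34 -64:34 -62:34 -60:34
top4 x 0.04
-116:114 -114:101 -112:90 -110:84 -108:79 -106:74 -104:67 -102:66 -100:74 -98:88 -96:104 -94:120 -92:132 -90:145 -88:159 -86:168 -84:168 -82:161 -80:155 -78:157 -76:163 -74:163 -72:156 -70:141 -68:123 -66:110 -64:102 -62:97 -60:97
top1 x 0.042
66:30 68:29 70:27 72:25 74:24 76:24 78:28 80:36 82:46 84:57 86:67 88:72 90:74 92:76 94:78 96:80 98:84 100:89 102:94 104:100 106:107 108:115 110:122 112:126 114:128
top1 y 0.04
45:30 47:31 49:31 51:31 53:33 55:40 57:57 59:85 61:118 63:143 65:153 67:149 69:135 71:115 73:96 75:85 77:81 79:80
top1 y 0.03
-80:129 -78:129 -76:130 -74:130 -72:132 -70:138 -68:147 -66:156 -64:160 -62:155 -60:139 -58:114 -56:83 -54:57 -52:40 -50:33 -48:31 -46:31
top4 y 0.036
45:157 47:156 49:156 51:154 53:146 55:133 57:124 59:125 61:139 63:152 65:157 67:148 69:132 71:111 73:93 75:85 77:82 79:82
```

```bash
python3 - <<'E'
from h import *
for f in('top4','scene4'):
    c=dict(np.load(f+'.npz')); P=cloud(c)
    for z0,z1 in((.12,.2),(.2,.3),(.3,.45),(.45,.6)):
        m=(P[...,0]>.5)&(P[...,0]<.85)&(P[...,1]>.05)&(P[...,1]<.45)&(P[...,2]>z0)&(P[...,2]<z1)
        print(f,z0,m.sum(),np.round(np.nanpercentile(P[m],[0.5,5,50,99],axis=0),3)[:,:2].tolist() if m.sum()>5 else '')
E
python3 st.py
```

```text
top4 0.12 166 [[0.58, 0.138], [0.585, 0.143], [0.733, 0.223], [0.78, 0.317]]
top4 0.2 726 [[0.698, 0.141], [0.702, 0.151], [0.753, 0.213], [0.84, 0.279]]
top4 0.3 2513 [[0.702, 0.053], [0.752, 0.076], [0.803, 0.23], [0.849, 0.445]]
top4 0.45 0 
scene4 0.12 184 [[0.577, 0.168], [0.696, 0.197], [0.751, 0.229], [0.847, 0.303]]
scene4 0.2 494 [[0.688, 0.151], [0.694, 0.185], [0.748, 0.232], [0.846, 0.285]]
scene4 0.3 727 [[0.693, 0.055], [0.728, 0.086], [0.784, 0.237], [0.848, 0.446]]
scene4 0.45 0 
pos [ 0.2577 -0.4123  0.2112] yaw_y 1.4752 z [-0.009 -0.004 -1.   ] q [-1.08  0.16  1.7  -0.01  1.28 -2.55] gap 0.0267 F [-0.9  0.2 -0.2] gf 0.0 t 54.725
```

```bash
python3 - <<'E'
from h import *
for f in('top4','scene4'):
    c=dict(np.load(f+'.npz')); P=cloud(c)
    for y in np.arange(.12,.36,.02):
        r=[]
        for z0,z1 in((.16,.22),(.22,.28),(.28,.34),(.34,.4)):
            m=(P[...,0]>.62)&(P[...,0]<.85)&(P[...,1]>y)&(P[...,1]<y+.02)&(P[...,2]>z0)&(P[...,2]<z1); r.append((int(m.sum()),round(float(np.nanmin(P[m][:,0])),3) if m.any() else None))
        print(f,round(y,2),r)
E
```

```text
top4 0.12 [(3, 0.753), (1, 0.748), (6, 0.748), (1, 0.789)]
top4 0.14 [(32, 0.743), (52, 0.741), (72, 0.742), (0, None)]
top4 0.16 [(26, 0.745), (60, 0.746), (37, 0.757), (5, 0.763)]
top4 0.18 [(15, 0.7), (54, 0.698), (37, 0.694), (67, 0.746)]
top4 0.2 [(43, 0.696), (83, 0.695), (67, 0.698), (93, 0.741)]
top4 0.22 [(35, 0.751), (56, 0.739), (44, 0.755), (82, 0.745)]
top4 0.24 [(28, 0.717), (71, 0.719), (15, 0.722), (39, 0.749)]
top4 0.26 [(39, 0.722), (71, 0.717), (50, 0.718), (0, None)]
top4 0.28 [(2, 0.783), (4, 0.779), (0, None), (0, None)]
top4 0.3 [(0, None), (0, None), (0, None), (0, None)]
top4 0.32 [(0, None), (0, None), (0, None), (0, None)]
top4 0.34 [(0, None), (0, None), (0, None), (0, None)]
scene4 0.12 [(0, None), (0, None), (1, 0.749), (1, 0.786)]
scene4 0.14 [(1, 0.774), (2, 0.769), (19, 0.731), (0, None)]
scene4 0.16 [(7, 0.747), (5, 0.754), (1, 0.761), (3, 0.775)]
scene4 0.18 [(11, 0.693), (24, 0.688), (7, 0.693), (11, 0.738)]
scene4 0.2 [(64, 0.69), (76, 0.69), (63, 0.687), (16, 0.735)]
scene4 0.22 [(51, 0.708), (59, 0.679), (75, 0.686), (28, 0.731)]
scene4 0.24 [(35, 0.717), (53, 0.719), (17, 0.717), (18, 0.742)]
scene4 0.26 [(45, 0.705), (49, 0.71), (32, 0.708), (2, 0.788)]
scene4 0.28 [(4, 0.725), (17, 0.709), (5, 0.714), (1, 0.792)]
scene4 0.3 [(0, None), (0, None), (0, None), (1, 0.786)]
scene4 0.32 [(0, None), (0, None), (0, None), (1, 0.79)]
scene4 0.34 [(0, None), (0, None), (0, None), (0, None)]
```

```bash
for i in 1 2; do python3 -m pendant '[0.463,0.938,0.07,0,0,-0.678,0.463,0.938,0.07,0,0,-0.678,0.463,0.938,0.07,0,0,-0.678,0.463,0.938,0.07,0,0,-0.678,0.463,0.938,0.07,0,0,-0.678,0.463,0.938,0.07,0,0,-0.678,0.463,0.938,0.07,0,0,-0.678,0.463,0.938,0.07,0,0,-0.678,0.463,0.938,0.07,0,0,-0.678,0.463,0.938,0.07,0,0,-0.678,0.463,0.938,0.07,0,0,-0.678,0.463,0.938,0.07,0,0,-0.678]' 0.15; done; python3 st.py
```

```text
t: 56.22
tool_pos: [0.4248, -0.0736, 0.2366]
tcp_rot: [-0.005, 0.365, 0.931, -0.001]
wrist_force: [-0.0, -0.9, -0.0]
finger_gap: 0.0402
gripper_force: 0.0
t: 57.72
tool_pos: [0.5915, 0.264, 0.2615]
tcp_rot: [-0.005, 0.644, 0.765, 0.001]
wrist_force: [-0.0, 0.0, -0.8]
finger_gap: 0.0398
gripper_force: 0.0
pos [0.5915 0.264  0.2615] yaw_y 0.1716 z [-0.007  0.008 -1.   ] q [0.36 0.5  1.14 0.01 1.5  0.19] gap 0.0398 F [-0.   0.  -0.8] gf 0.0 t 57.725
```

```bash
python3 -m pendant '[0,0,0,-0.1,-0.09,0,0,0,-1,0,0,0,0,0,-1,0,0,0,0,0,-1,0,0,0,0,0,-0.8,0,0,0,0,0,-0.5,0,0,0,0,0,0,0,0,0]' 0.15; python3 st.py
```

```text
t: 58.6
tool_pos: [0.5908, 0.2626, 0.132]
tcp_rot: [-0.0, 0.643, 0.766, -0.0]
wrist_force: [-0.3, -0.8, 1.0]
finger_gap: 0.04
gripper_force: 0.0
pos [0.5908 0.2626 0.132 ] yaw_y 0.1735 z [-0.001 -0.001 -1.   ] q [ 0.36  0.59  1.31 -0.    1.24  0.19] gap 0.04 F [-0.3 -0.8  1. ] gf 0.0 t 58.6
```

```bash
python3 -m pendant '[0,0,-0.5,0,0,0,0,0,-0.43,0,0,0,0,0,0,0,0,0]' 0.15; python3 st.py;  python3 -m pendant '[0,0,0,0,0,0,0,0,0,0,0,0,0,0,0,0,0,0,0,0,0,0,0,0]' 1 5; python3 st.py
```

```text
t: 58.98
tool_pos: [0.5906, 0.2629, 0.1034]
tcp_rot: [-0.0, 0.643, 0.766, -0.001]
wrist_force: [0.1, 0.3, -0.4]
finger_gap: 0.0397
gripper_force: 0.0
pos [0.5906 0.2629 0.1034] yaw_y 0.1735 z [-0.001 -0.001 -1.   ] q [ 0.36  0.62  1.33 -0.    1.19  0.19] gap 0.0397 F [ 0.1  0.3 -0.4] gf 0.0 t 58.975
t: 59.48
tool_pos: [0.5913, 0.2632, 0.105]
tcp_rot: [0.0, 0.643, 0.766, 0.0]
wrist_force: [0.7, 0.4, 0.8]
finger_gap: 0.0098
gripper_force: 5.0
pos [0.5913 0.2632 0.105 ] yaw_y 0.1734 z [ 0.001  0.    -1.   ] q [ 0.36  0.62  1.33 -0.    1.19  0.19] gap 0.0098 F [0.7 0.4 0.8] gf 5.000070780515671 t 59.475
```

```bash
python3 -m pendant '[0,0,0,0,0,0,0,0,0,0,0,0,0,0,0.5,0,0,0,0,0,0.8,0,0,0,0,0,0.9,0,0,0,0,0,0.9,0,0,0,0,0,0.9,0,0,0,0,0,0.9,0,0,0,0,0,0.6,0,0,0,0,0,0,0,0,0]' 1 45; python3 st.py
```

```text
t: 60.72
tool_pos: [0.5913, 0.2632, 0.271]
tcp_rot: [0.001, 0.643, 0.766, 0.001]
wrist_force: [-0.9, 0.2, -1.3]
finger_gap: 0.0097
gripper_force: 45.0
pos [0.5913 0.2632 0.271 ] yaw_y 0.1735 z [ 0.002  0.001 -1.   ] q [ 0.36  0.49  1.13 -0.    1.52  0.19] gap 0.0097 F [-0.9  0.2 -1.3] gf 44.999438524246216 t 60.725
```

```bash
python3 -m pendant '[-0.3,-0.612,0,0,0,-0.977,-0.3,-0.612,0,0,0,-0.977,-0.3,-0.612,0,0,0,-0.977,-0.3,-0.612,0,0,0,-0.977,-0.3,-0.612,0,0,0,-0.977,-0.3,-0.612,0,0,0,-0.977,-0.3,-0.612,0,0,0,-0.977,-0.3,-0.612,0,0,0,-0.977,-0.3,-0.612,0,0,0,-0.977,-0.3,-0.612,0,0,0,-0.977,-0.3,-0.612,0,0,0,-0.977,-0.3,-0.612,0,0,0,-0.977]'
python3 -m pendant '[0.13,-0.612,0,0,0,-0.977,0.13,-0.612,0,0,0,-0.977,0.13,-0.612,0,0,0,-0.977,0.13,-0.612,0,0,0,-0.977,0.13,-0.612,0,0,0,-0.977,0.13,-0.612,0,0,0,-0.977,0.13,-0.612,0,0,0,-0.977,0.13,-0.612,0,0,0,-0.977,0.13,-0.612,0,0,0,-0.977,0.13,-0.612,0,0,0,-0.977,0.13,-0.612,0,0,0,-0.977,0.13,-0.612,0,0,0,-0.977]'; python3 -m pendant '[0,0,0,0,0,0,0,0,0,0,0,0]' ; python3 st.py
```

```text
t: 62.22
tool_pos: [0.4824, 0.0422, 0.2686]
tcp_rot: [-0.0, 0.92, 0.391, -0.001]
wrist_force: [-0.0, 0.1, -1.8]
finger_gap: 0.0097
gripper_force: 45.0
t: 63.72
tool_pos: [0.5296, -0.178, 0.2684]
tcp_rot: [-0.0, 0.998, -0.067, -0.001]
wrist_force: [0.5, 0.8, -0.8]
finger_gap: 0.0092
gripper_force: 45.0
t: 63.98
tool_pos: [0.5297, -0.1769, 0.2691]
tcp_rot: [0.0, 0.998, -0.065, -0.001]
wrist_force: [-0.3, -0.2, -1.1]
finger_gap: 0.0098
gripper_force: 45.0
pos [ 0.5297 -0.1769  0.2691] yaw_y -1.7005 z [-0.001 -0.    -1.   ] q [-0.39  0.29  1.42 -0.    1.44  1.31] gap 0.0098 F [-0.3 -0.2 -1.1] gf 44.999476075172424 t 63.975
```

```bash
python3 -m pendant '[0,0,-0.9,0,0,0,0,0,-0.9,0,0,0,0,0,-0.9,0,0,0,0,0,-0.8,0,0,0,0,0,-0.54,0,0,0,0,0,0,0,0,0,0,0,0,0,0,0]'; python3 st.py; python3 - <<'E'
from gp import *
s=observe()['tool_pos']
for n in('top','scene'):
    c=read_camera(n); np.savez(n+'5.npz',**c); im=c['image'].astype(float); o=np.clip(im[...,2]-im[...,0],0,90)
    z=s[2]-.0962
    G=[box(-.064,.064,-.005,.005,.094,.110),box(-.064,.064,-.0025,.0025,.0,.1)]
    r,k=hullfit(c,o,G,[s[0],s[1],-.13],pad=3,z0=z,yaw_fixed=True); d=r[:2]-s[:2]; print(n,np.round(r,4),round(k),'rel TCP in guard axes',np.round([.9915*d[0]-.13*d[1],.13*d[0]+.9915*d[1]],4))
im=[cv2.resize(c_['image'][v:v+48,u:u+64],(400,300),interpolation=cv2.INTER_CUBIC) for c_,u,v in((np.load('top5.npz'),285,165),(np.load('scene5.npz'),272,155))]
cv2.imwrite('pics/g5.png',np.hstack(im))
E
```

```text
t: 64.85
tool_pos: [0.5303, -0.1775, 0.1495]
tcp_rot: [0.001, 0.998, -0.066, 0.001]
wrist_force: [0.4, 0.4, -1.3]
finger_gap: 0.0097
gripper_force: 45.0
pos [ 0.5303 -0.1775  0.1495] yaw_y -1.702 z [ 0.001 -0.001 -1.   ] q [-0.39  0.38  1.57 -0.    1.19  1.31] gap 0.0097 F [ 0.4  0.4 -1.3] gf 44.99943673610687 t 64.85
top [ 0.5448 -0.1383 -0.1301] 40920 rel TCP in guard axes [0.0093 0.0408]
scene [ 0.53   -0.1746 -0.1299] 32291 rel TCP in guard axes [-0.0007  0.0029]
```

View pics/g5.png

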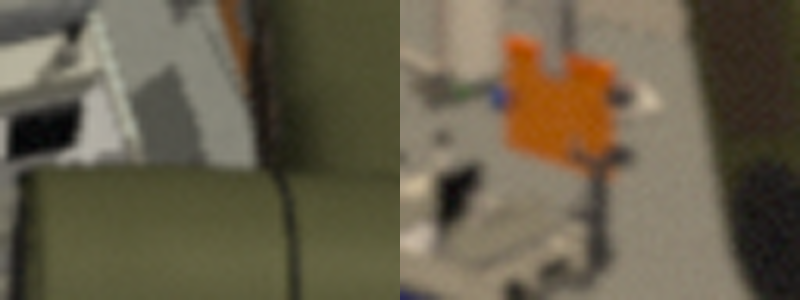

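The right panel shows the guard hanging in the gripper outside the post. Its two knuckles are at (625,95) and (620,155), and the post's upper pin bracket is at (580,155). I'll move it in sideways.

```bash
python3 -m pendant '[0.07,0.491,0,0,0,0,0.06,0.491,0,0,0,0,0,0,0,0,0,0]'; python3 st.py; python3 -m pendant '[0.06,0.491,0,0,0,0,0,0,0,0,0,0]'; python3 st.py;  python3 -m pendant '[0.06,0.48,0,0,0,0,0,0,0,0,0,0,0,0,0,0,0,0]'; python3 st.py
```

```text
t: 65.32
tool_pos: [0.5341, -0.1467, 0.1486]
tcp_rot: [0.0, 0.998, -0.065, -0.0]
wrist_force: [0.2, 0.9, -0.9]
finger_gap: 0.0097
gripper_force: 45.0
pos [ 0.5341 -0.1467  0.1486] yaw_y -1.7006 z [-0.    -0.001 -1.   ] q [-0.33  0.37  1.59 -0.    1.18  1.37] gap 0.0097 F [ 0.2  0.9 -0.9] gf 44.999520778656006 t 65.325
t: 65.58
tool_pos: [0.5358, -0.1324, 0.1485]
tcp_rot: [0.0, 0.998, -0.065, -0.0]
wrist_force: [-0.3, -0.9, -1.1]
finger_gap: 0.0096
gripper_force: 45.0
pos [ 0.5358 -0.1324  0.1485] yaw_y -1.7014 z [-0. -0. -1.] q [-0.31  0.37  1.59 -0.    1.18  1.39] gap 0.0096 F [-0.3 -0.9 -1.1] gf 44.999624490737915 t 65.575
t: 65.95
tool_pos: [0.5374, -0.1189, 0.1485]
tcp_rot: [0.0, 0.998, -0.066, -0.0]
wrist_force: [0.7, -0.1, -1.4]
finger_gap: 0.009
gripper_force: 45.0
pos [ 0.5374 -0.1189  0.1485] yaw_y -1.7022 z [-0.    -0.001 -1.   ] q [-0.28  0.37  1.6  -0.    1.18  1.42] gap 0.009 F [ 0.7 -0.1 -1.4] gf 44.999459981918335 t 65.95
```

```bash
python3 -m pendant '[0,0,-0.2,0,0,0,0,0,0,0,0,0]'; python3 st.py; python3 -m pendant '[0,0,-0.13,0,0,0,0,0,0,0,0,0]'; python3 st.py
```

```text
t: 66.2
tool_pos: [0.5371, -0.1191, 0.1418]
tcp_rot: [0.0, 0.998, -0.066, -0.001]
wrist_force: [0.1, -0.2, -0.4]
finger_gap: 0.0095
gripper_force: 45.0
pos [ 0.5371 -0.1191  0.1418] yaw_y -1.7027 z [-0.001 -0.    -1.   ] q [-0.28  0.37  1.61 -0.    1.16  1.42] gap 0.0095 F [ 0.1 -0.2 -0.4] gf 44.99942600727081 t 66.2
t: 66.45
tool_pos: [0.5373, -0.1189, 0.1382]
tcp_rot: [0.0, 0.998, -0.066, -0.0]
wrist_force: [-0.5, 0.2, -1.4]
finger_gap: 0.0101
gripper_force: 45.0
pos [ 0.5373 -0.1189  0.1382] yaw_y -1.7025 z [-0.001 -0.    -1.   ] q [-0.28  0.38  1.61 -0.    1.16  1.42] gap 0.0101 F [-0.5  0.2 -1.4] gf 45.00011086463928 t 66.45
```

No contact at 3 mm below the pin tips, so I'll continue.

```bash
python3 -m pendant '[0,0,-0.13,0,0,0,0,0,0,0,0,0]'; python3 st.py; python3 -m pendant '[0,0,-0.13,0,0,0,0,0,0,0,0,0]'; python3 st.py
```

```text
t: 66.7
tool_pos: [0.5371, -0.1187, 0.1342]
tcp_rot: [0.0, 0.998, -0.066, -0.001]
wrist_force: [-1.1, 2.4, -2.2]
finger_gap: 0.0097
gripper_force: 45.0
pos [ 0.5371 -0.1187  0.1342] yaw_y -1.7025 z [-0.001  0.    -1.   ] q [-0.28  0.38  1.61 -0.    1.15  1.42] gap 0.0097 F [-1.1  2.4 -2.2] gf 45.018965005874634 t 66.7
t: 66.95
tool_pos: [0.5372, -0.1188, 0.1304]
tcp_rot: [0.0, 0.998, -0.066, -0.0]
wrist_force: [-1.9, 2.6, -2.2]
finger_gap: 0.0093
gripper_force: 45.0
pos [ 0.5372 -0.1188  0.1304] yaw_y -1.7024 z [-0.001 -0.    -1.   ] q [-0.28  0.39  1.62 -0.    1.14  1.42] gap 0.0093 F [-1.9  2.6 -2.2] gf 45.031816363334656 t 66.95
```

```bash
python3 -m pendant '[-0.02,0.025,-0.13,0,0,0,0,0,0,0,0,0]'; python3 st.py; python3 -m pendant '[0,0,-0.13,0,0,0,0,0,0,0,0,0]'; python3 st.py
```

```text
t: 67.2
tool_pos: [0.5368, -0.1183, 0.1266]
tcp_rot: [0.0, 0.998, -0.066, -0.0]
wrist_force: [-1.2, 0.1, -1.8]
finger_gap: 0.0095
gripper_force: 45.0
pos [ 0.5368 -0.1183  0.1266] yaw_y -1.7023 z [-0.    -0.001 -1.   ] q [-0.28  0.39  1.62 -0.    1.13  1.42] gap 0.0095 F [-1.2  0.1 -1.8] gf 45.003823041915894 t 67.2
t: 67.45
tool_pos: [0.5368, -0.1182, 0.1227]
tcp_rot: [0.0, 0.998, -0.066, -0.0]
wrist_force: [-0.9, 0.3, -1.7]
finger_gap: 0.0099
gripper_force: 45.0
pos [ 0.5368 -0.1182  0.1227] yaw_y -1.7024 z [-0.001 -0.001 -1.   ] q [-0.28  0.39  1.62 -0.    1.12  1.42] gap 0.0099 F [-0.9  0.3 -1.7] gf 45.00321865081787 t 67.45
```

Expected seat is at 0.1212. I'll go down until there is contact.

```bash
python3 -m pendant '[0,0,-0.05,0,0,0,0,0,0,0,0,0]'; python3 st.py; python3 -m pendant '[0,0,-0.04,0,0,0,0,0,0,0,0,0]'; python3 st.py
```

```text
t: 67.7
tool_pos: [0.5369, -0.1182, 0.1216]
tcp_rot: [0.0, 0.998, -0.066, 0.0]
wrist_force: [-0.0, 0.9, -0.4]
finger_gap: 0.0098
gripper_force: 45.0
pos [ 0.5369 -0.1182  0.1216] yaw_y -1.7024 z [ 0.    -0.001 -1.   ] q [-0.28  0.4   1.63 -0.    1.12  1.42] gap 0.0098 F [-0.   0.9 -0.4] gf 45.00374615192413 t 67.7
t: 67.95
tool_pos: [0.5372, -0.1183, 0.1209]
tcp_rot: [0.0, 0.998, -0.066, 0.001]
wrist_force: [0.3, 1.5, 4.7]
finger_gap: 0.0096
gripper_force: 45.0
pos [ 0.5372 -0.1183  0.1209] yaw_y -1.7024 z [ 0.001 -0.001 -1.   ] q [-0.28  0.4   1.63 -0.    1.12  1.42] gap 0.0096 F [0.3 1.5 4.7] gf 45.00656604766846 t 67.95
```

```bash
python3 -m pendant '[0,0,0,0,0,0,0,0,0,0,0,0,0,0,0,0,0,0]' 0.5; python3 -m pendant '[0,0,0.3,0,0,0,0,0,0.6,0,0,0,0,0,0.9,0,0,0,0,0,0.9,0,0,0,0,0,0.9,0,0,0,0,0,0.9,0,0,0,0,0,0.9,0,0,0,0,0,0.5,0,0,0]'; python3 st.py
python3 -m pendant '[-0.9,-0.6,0,0,0,0,-0.9,-0.6,0,0,0,0,-0.9,-0.6,0,0,0,0,-0.9,-0.6,0,0,0,0,-0.7,-0.9,0,0,0,0,-0.7,-0.9,0,0,0,0,-0.6,-0.9,0,0,0,0,-0.6,-0.9,0,0,0,0,-0.5,-0.9,0,0,0,0,0,-0.9,0,0,0,0,0,-0.9,0,0,0,0,0,0,0,0,0,0]'
python3 - <<'E'
from gp import *
G=[box(-.064,.064,-.005,.005,.094,.110),box(-.064,.064,-.0025,.0025,.0,.1)]
for n in('top','scene'):
    c=read_camera(n); np.savez(n+'6.npz',**c); im=c['image'].astype(float); o=np.clip(im[...,2]-im[...,0],0,90)
    r,k=hullfit(c,o,G,[.537,-.118,-.13],pad=3,z0=.025); print(n,'guard',np.round(r,4),round(k))
    P=cloud(c); m=(o>50)&(np.hypot(P[...,0]-.537,P[...,1]+.118)<.1); q=P[m]; print(m.sum(),np.round(np.nanpercentile(q,[2,50,98],0),3).tolist())
    for t in('vial_1_mid','tray_grip','guard_grip'): print(t,[(round(x['score'],2),np.round(x['uv']).tolist()) for x in place_of(t,n)])
E
python3 st.py
```

```text
t: 68.32
tool_pos: [0.5368, -0.1182, 0.1202]
tcp_rot: [0.0, 0.998, -0.066, -0.0]
wrist_force: [0.1, 0.3, 0.8]
finger_gap: 0.0231
gripper_force: 0.0
t: 69.32
tool_pos: [0.537, -0.1182, 0.2992]
tcp_rot: [0.001, 0.998, -0.066, 0.001]
wrist_force: [0.6, -0.6, -0.5]
finger_gap: 0.0233
gripper_force: 0.0
pos [ 0.537  -0.1182  0.2992] yaw_y -1.7024 z [ 0.002 -0.001 -1.   ] q [-0.28  0.25  1.39 -0.    1.5   1.42] gap 0.0233 F [ 0.6 -0.6 -0.5] gf 0.0 t 69.325
t: 70.82
tool_pos: [0.3354, -0.3801, 0.2966]
tcp_rot: [-0.0, 0.998, -0.067, -0.001]
wrist_force: [0.9, -0.2, -0.1]
finger_gap: 0.0235
gripper_force: 0.0
top guard [ 0.5448 -0.1207 -0.1591] 34065
189 [[0.481, -0.167, -0.002], [0.542, -0.115, 0.105], [0.603, -0.104, 0.139]]
vial_1_mid [(0.61, [288.0, 196.0]), (0.2, [288.0, 171.0])]
tray_grip [(0.72, [289.0, 183.0])]
guard_grip [(0.75, [112.0, 274.0]), (0.72, [312.0, 174.0]), (0.62, [286.0, 171.0])]
scene guard [ 0.5387 -0.1211 -0.1436] 35898
287 [[0.469, -0.135, 0.035], [0.527, -0.116, 0.084], [0.597, -0.054, 0.131]]
vial_1_mid [(0.44, [281.0, 186.0]), (0.15, [297.0, 188.0])]
tray_grip [(0.85, [280.0, 184.0]), (0.74, [264.0, 210.0]), (0.34, [290.0, 173.0])]
guard_grip [(0.75, [196.0, 244.0]), (0.7, [214.0, 232.0]), (0.61, [291.0, 172.0])]
pos [ 0.3359 -0.3788  0.2975] yaw_y -1.7019 z [-0.    -0.001 -1.   ] q [-0.92  0.15  1.52 -0.    1.47  0.78] gap 0.0237 F [-0.6  0.9  0.4] gf 0.0 t 71.225
```

```bash
python3 - <<'E'
from h import *
for n in('top6','scene6'):
    P=cloud(dict(np.load(n+'.npz')))
    for p in((.5965,-.0114),(.5887,-.0709),(.4973,.0017),(.543,-.0346)):
        m=np.hypot(P[...,0]-p[0],P[...,1]-p[1])<.014; print(n,p,m.sum(),np.round(np.nanpercentile(P[m][:,2],[50,97]),3) if m.any() else '')
print(hand_in())
E
```

```text
top6 (0.5965, -0.0114) 48 [0.07  0.109]
top6 (0.5887, -0.0709) 44 [0.07  0.108]
top6 (0.4973, 0.0017) 54 [0.068 0.108]
top6 (0.543, -0.0346) 60 [0.065 0.098]
scene6 (0.5965, -0.0114) 17 [0.076 0.104]
scene6 (0.5887, -0.0709) 13 [0.083 0.102]
scene6 (0.4973, 0.0017) 28 [0.075 0.102]
scene6 (0.543, -0.0346) 21 [0.077 0.092]
the job is handed in; nothing more can be done
None
```

The job is done and handed in: the tray lies flat under the lip, all three vials found in the rack stand fully down in tray pockets, and the orange guard hangs closed with both knuckles down on the pins; no verdict came back.

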